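Pack setting wedges head to tail and book the kit

ROBOT

A 6-joint arm with a two-finger parallel gripper is mounted at the origin on the work surface. World frame = base frame: x ahead of the robot, y to its left, z up, the work surface at z = 0. Lengths are in m, angles in rad, forces in N, time in s.
With the tool pointing down it reaches from about 0.3 to 0.775 m from the base axis. Payload 14.6 kg.
Tool frame: the origin (TCP) lies on the centre line of the jaws, within the pads' length; the fingertips stand 25 mm ahead of it and the grasp point (between the pads) lies 6 mm ahead of it (ctrl.tip_reach is the distance from the TCP to the fingertips, in m); z points along the fingers, y is the line along which they close (so a half turn about z gives the same grasp; the last joint's range is limited). The gripper opens to 94 mm and grips with 3 to 60 N. Pads are 16 mm wide; open, the fingers measure 119 mm over their backs; the gripper's body (75 mm by 177 mm) begins 78 mm behind the grasp point.
Start: joints at [1.149, 0.3, 1.521, -0, 1.321, -0.067], TCP at [0.191, 0.516, 0.23] pointing down, gripper open.
Joint ranges: [-3.03, 3.03], [-0.79, 2.21], [0.23, 2.52], [-1.04, 4.18], [0, 3.07], [-2.55, 2.55]. Speed limits (rad/s): [2.22, 2.22, 2.57, 3.14, 3.14, 3.14].

INTERFACE

Orientations are given as [roll, pitch, yaw] about the fixed x, y, z axes, in that order (R = Rz(yaw) Ry(pitch) Rx(roll)).
In Python, from station import ctrl gives the robot as it stands. The module is installed in compiled form; this text tells all that it offers.
- The arm moves only by the tool apply_moves, never from a script. Its argument "deltas" is a list of rows, each a list of 7 numbers: the closure in counts, from 0 (fully open) to 255 (shut), then the shift along the world's x, y, z in cm, then the turn, a rotation vector about the world's x, y, z in rad. In form: [[jaw, tx, ty, tz, ax, ay, az], ...]. A call has 1 to 10 rows; each row shifts and turns the commanded pose from where the row before left it; what a row does not reach is not made up. A row lasts 1/10 s, in which the tool goes at most 50 mm and 8.59 degrees, less where a joint would pass 70% of its speed; a pose out of reach is approached as far as the arm can. A call with a gripper value outside its range is refused whole. The fingers move at their own pace and stop on an object; "grip_force" is the grip in N (left out, the last holds). Time passes only in rows, so rows that do not move let the fingers close. It gives the time, the measured TCP pose, the force, the opening and the grip force at its end, in the units of the state.
- ctrl.get_obs(): the state, without advancing time (a new reading comes with each control period).
- ctrl.camera(name): name is "scene" or "top" or "wrist"; returns a dict with "img" (480x640x3 uint8, red, green, blue), "K" (3x3 intrinsics, pixels), "k1" (the pictures are not rectified: a ray, as slopes to the right and down, at radius r is drawn at 1 + k1 r^2 times it, then the intrinsics apply), "pose" (4x4, takes a point from camera to world coordinates); the wrist camera has in their place "hand_eye" (4x4, takes a point from camera to tool coordinates, whose origin is the TCP and whose axes are the flange's). Camera axes: x right, y up, looking along -z (the intrinsics and any distortion apply to the point x, -y, -z); pixel columns grow to the right and rows downward; lengths in m; the calibration is good to about 2 mm. A picture is of the moment at which its call begins: read the wrist's pose just before it. There is no depth.
- ctrl.hand_in(): hands the job in; it is judged then, once.
The state is a dict: "time_s": time; "qpos": joint angles; "joint_vel": joint speeds; "tau": joint torques, N m; "ee_pos": TCP position; "eef_rot": TCP orientation; "force": force on the tool from outside, world axes, zero at the start; "moment": the same for the moment, N m; "grip_width": finger opening in m; "grip_force": force on a finger pad.
Only numpy, scipy, OpenCV 4.12 (cv2) and the standard library are available. Lean on these libraries where they do the work, as an engineer would, in place of code of your own. Each camera call takes 0.05 s, during which the arm holds its last target. There are 200 camera calls.

TASK

Pack all the aluminium setting wedges on the bench into the grey tray as one closed row standing flat with tabs up: the first with its straight side flat against the stop, and each next one turned head to tail so that the row fills a rectangle without gaps (an odd last one simply ends the row). Then take the contact reader from its fork and book the kit by pressing its tip onto the contact button of the stock bin, then of the tray, then of the terminal, each until the button gives clearly, and hang the reader back upright in the middle of its fork. Leave the other things on the bench where they are.

Things in the scene. Friction and masses are not known exactly. Their poses are not given: they have to be found in the camera images.
- wedge_a_tab (a point): Aluminium wedge lying flat (may be absent), 0.13 kg, body 22 high, in plan a right trapezoid 80 long (x): straight side at y = -13; slanting side from y = +3 at the thin end (x = -40) to y = +23 at the thick end (x = +40). On its middle a pull tab 28 (x) by 12 (y) by 32 high, top 54 above the underside. This point: the tab's centre, 38 above the underside; z up.
- wedge_b_tab (a point): A setting wedge just like wedge_a (may be absent); this point is the centre of its tab, axes as there. All five: gripped by the tab's 28 mm length (along x), the fingers stay above the neighbours in the row; a wedge slides on the tray floor when pushed with a few N.
- wedge_c_tab (a point): A setting wedge just like wedge_a (may be absent); this point is the centre of its tab, axes as there.
- wedge_d_tab (a point): A setting wedge just like wedge_a (may be absent); this point is the centre of its tab, axes as there.
- wedge_e_tab (a point): A setting wedge just like wedge_a (may be absent); this point is the centre of its tab, axes as there.
- tray: Fixed grey kit tray; origin on the bench under its middle, x across, y along, z up. Floor 4 thick, y -83 to +85. Low lips along both long sides (inner faces x = +-44, tops 12 above the bench). An end stop closes the -y end: inner face at y = -75, top 24 above the bench. The +y end is open. Behind the stop sits the tray's contact button.
- tray_side (a point): Middle of the tray's +x lip, on its top (tray x = +46.5, y = 0): shows which side is +x. The packing starts at the stop and grows towards tray +y; each wedge takes 26 of length when they nest.
- reader_grip (a point): Hand-held contact reader: grey handle 22 x 22 x 44 high (this point is its centre), under it a 50 x 50 x 8 flange, then a round neck of 18 diameter and a steel tip of 8 diameter. Tip end 70 below this point, flange underside 30 below. z up, 0.10 kg. At the start it hangs upright in its rest by the flange, x and y parallel to the rest's.
- reader_tip (a point): End of the reader's steel tip, on the axis of the reader.
- rest_mid (a point): The reader's rest, a fixed steel fork: two upright rails 60 long (x), 12 thick, 32 apart, on a 70 x 70 base. This point is midway between the rails at the height of their tops, 50 above the bench. The flange lies on the rail tops with the neck between the rails; hung in the middle, the reader's axis goes through this point.
- stock_contact_top (a point): Centre of the top of a round steel contact button, 20 diameter, facing up, in front of the empty blue bin (150 x 110 x 75 high) from which the wedges came; the small contact block projects from the bin's low front, its axis 23 from the bin's front wall.
- stock_contact (a joint): How far that contact button is pressed down, in m: 0 free, 0.005 bottomed; a spring, 4 N at the bottom.
- tray_contact_top (a point): Centre of the top of a round steel contact button, 20 diameter, facing up, behind the tray's stop (tray y = -107); the centre of the first packed wedge's tab is 45 away.
- tray_contact (a joint): How far that contact button is pressed down, in m: 0 free, 0.005 bottomed; a spring, 4 N at the bottom.
- terminal_contact_top (a point): Centre of the top of a round steel contact button, 20 diameter, facing up, on the near part of the booking terminal, a low grey case 130 x 100 x 30 high with a dark display on its far half.
- terminal_contact (a joint): How far that contact button is pressed down, in m: 0 free, 0.005 bottomed; a spring, 4 N at the bottom.
- coupling: Bystander: upright stepped brass coupling, 28 diameter, 48 high; origin at its underside. Leave it alone.
- nut: Bystander: steel ring nut, 38 diameter, 18 high; origin at its underside. Leave it alone.
- parallel: Bystander: plain rectangular aluminium block 60 x 26 x 22, no tab: not a wedge; origin at its underside. Leave it alone.
- oil_jar: Bystander: jar, 48 diameter, 70 high; origin at its underside. Leave it alone.
- bolt: Bystander: steel bolt standing on its head, 28 diameter, 57 high; origin at its underside. Leave it alone.

How it is judged:
By the outcome, as a careful person would: the job done as asked, in the order asked, and still so for the second after the job is handed in, with the robot touching nothing.
Of wedge_a, wedge_b, wedge_c, wedge_d, wedge_e only 4 to 5 are there at a start; the rules pass over those that are not, and their reading is None.
At some moment in a run one of wedge_a, wedge_b, wedge_c, wedge_d, wedge_e may be knocked a few centimetres aside while the robot is not near it.
It also fails if it takes over 210 s, if anything falls off the work surface, if the arm or the gripper's body presses on something with over 40 N, if the wrist force passes 120 N, or if a joint passes its speed limit or range.

## Working session

There is one attempt and no reset: what is moved stays moved. The work goes in short steps, Python scripts to look and compute and a tool call to move; the robot and the scene stay as the last step left them, time stands still between calls to the robot, and variables do not carry over. Pictures are saved under pics/ and viewed, at most 14 in all, crops included, and the job is handed in when it is done.

Besides the shell and the picture viewer there is one more tool, called after "Request:" as name(argument=value, ...), one argument or row to a line, values as JSON. apply_moves: Moves the arm, as the interface text tells. Its arguments: {"type":"object","properties":{"deltas":{"type":"array"},"grip_force":{"type":"number"}},"required":["deltas"]}

```bash
mkdir -p pics; cat > h.py <<'E'
import numpy as np, cv2
from scipy.spatial.transform import Rotation as R
from station import ctrl
def snap(name,f):
    o=ctrl.get_obs(); c=ctrl.camera(name)
    if name=='wrist':
        T=np.eye(4);T[:3,:3]=R.from_euler('xyz',o['eef_rot']).as_matrix();T[:3,3]=o['ee_pos']
        c['pose']=T@np.array(c['hand_eye'])
    cv2.imwrite('pics/'+f+'.png',c['img'][:,:,::-1])
    np.savez('pics/'+f+'.npz',K=c['K'],k1=c['k1'],pose=c['pose'])
    return c
def load(f): 
    c=dict(np.load('pics/'+f+'.npz')); c['img']=cv2.imread('pics/'+f+'.png')[:,:,::-1]; return c
def ray(c,uv):
    K=np.array(c['K']);uv=np.atleast_2d(np.array(uv,float))
    s=cv2.undistortPoints(uv.reshape(-1,1,2),K,np.array([float(c['k1']),0,0,0])).reshape(-1,2)
    P=np.array(c['pose']); d=np.c_[s[:,0],-s[:,1],-np.ones(len(s))]@P[:3,:3].T
    return P[:3,3],d
def onz(c,uv,z):
    p,d=ray(c,uv); return p+d*((z-p[2])/d[:,2])[:,None]
def proj(c,X):
    P=np.linalg.inv(np.array(c['pose'])); X=np.atleast_2d(X)@P[:3,:3].T+P[:3,3]
    s=np.c_[X[:,0]/-X[:,2],-X[:,1]/-X[:,2]]; r=(s**2).sum(1)
    s=s*(1+float(c['k1'])*r)[:,None]; K=np.array(c['K']); return np.c_[s[:,0]*K[0,0]+K[0,2],s[:,1]*K[1,1]+K[1,2]]
E
python3 - <<'E'
from h import *
for n in('scene','top'):
    c=snap(n,n+'0'); print(n,np.round(c['pose'],3).tolist(),np.round(c['K'],1).tolist(),c['k1'])
o=ctrl.get_obs();print(o)
E
```

```text
scene [[-0.134, -0.587, 0.798, 1.324], [0.991, -0.099, 0.094, 0.107], [0.023, 0.804, 0.595, 0.664], [0.0, 0.0, 0.0, 1.0]] [[571.7, 0.0, 322.7], [0.0, 571.7, 251.1], [0.0, 0.0, 1.0]] -0.17281588975491333
top [[-0.027, 0.981, -0.191, 0.394], [-1.0, -0.027, 0.003, 0.018], [-0.002, 0.191, 0.982, 0.862], [0.0, 0.0, 0.0, 1.0]] [[442.3, 0.0, 327.2], [0.0, 442.3, 238.7], [0.0, 0.0, 1.0]] -0.03214683611989931
{'time_s': 0.1, 'qpos': array([ 1.14938160e+00,  3.00418150e-01,  1.52151393e+00,  1.65356073e-06,
        1.32068381e+00, -6.66185562e-02]), 'joint_vel': array([-0.00057553, -0.0026459 ,  0.00040837, -0.00060285,  0.00205076,
        0.00155503]), 'tau': array([ 9.70802503e-04, -5.32635784e+01, -3.53286624e+01,  7.09152664e-02,
        2.34829268e-02, -1.92022654e-06]), 'ee_pos': array([0.19099784, 0.5155534 , 0.22994377]), 'eef_rot': array([-3.14057180e+00, -6.97136048e-05,  2.78679604e+00]), 'force': array([-0.32118959, -0.06504387,  0.29557858]), 'moment': array([-0.01591164,  0.0333712 ,  0.02520752]), 'grip_force': 0.0, 'grip_width': 0.093997587006093}
```

View pics/top0.png

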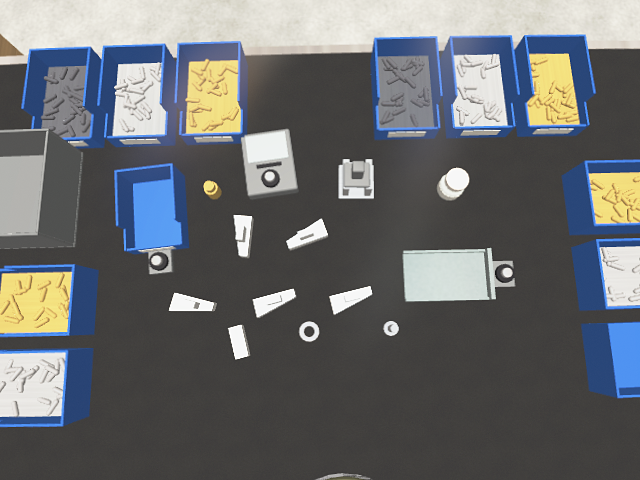

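View pics/scene0.png

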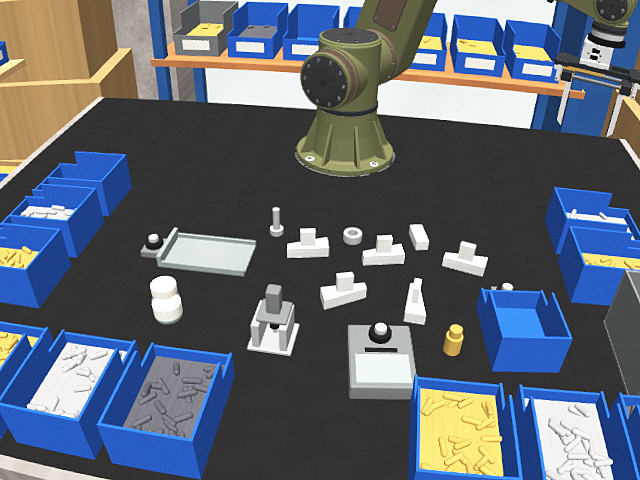

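Five wedges are visible in the top view at (243,235), (307,235), (192,303), (274,302) and (351,299). The parallel is at (238,341), the tray spans about (403–493, 250–300) with its stop on the right, and the reader is at (356,177). Next I'll get coarse positions.

```bash
python3 - <<'E'
from h import *
c=load('top0'); im=c['img']
for n,uv,z in [('stock',(159,261),.03),('term',(270,178),.035),('trayb',(504,272),.03),('fork',(356,178),.07),('jar',(454,184),.05),('coup',(211,188),.03),('bolt',(391,328),.05),('nut',(309,331),.018),('trayTL',(403,250),.01),('trayBL',(403,300),.01),('stopT',(491,249),.024),('stopB',(491,300),.024)]:
    print(n,np.round(onz(c,uv,z)[0],3))
m=(im.min(2)>165).astype(np.uint8); m[:200]=0;m[370:]=0;m[:,:150]=0;m[:,400:]=0
n,l,s,ce=cv2.connectedComponentsWithStats(m)
for i in range(1,n):
    if s[i,4]>120:
        r=cv2.minAreaRect(np.argwhere(l==i)[:,::-1].astype(np.float32)); print(np.round(ce[i]),s[i,4],np.round(r[0]),np.round(r[1]),round(r[2]),np.round(onz(c,ce[i],.025)[0],3))
cv2.imwrite('pics/crop1.png',cv2.resize(im[205:365,160:385,::-1],None,fx=3.5,fy=3.5,interpolation=cv2.INTER_CUBIC))
E
```

```text
stock [0.522 0.337 0.03 ]
term [0.679 0.124 0.035]
trayb [ 0.482 -0.318  0.03 ]
fork [ 0.663 -0.042  0.07 ]
jar [ 0.652 -0.231  0.05 ]
coup [0.664 0.241 0.03 ]
bolt [ 0.385 -0.095  0.05 ]
nut [0.383 0.054 0.018]
trayTL [ 0.533 -0.132  0.01 ]
trayBL [ 0.436 -0.127  0.01 ]
stopT [ 0.528 -0.3    0.024]
stopB [ 0.431 -0.291  0.024]
[242. 233.] 522 [242. 236.] [41. 17.] 90 [0.573 0.179 0.025]
[308. 234.] 553 [305. 233.] [18. 41.] 71 [0.567 0.052 0.025]
[163. 263.] 141 [160. 262.] [23. 20.] 90 [0.518 0.331 0.025]
[348. 298.] 599 [352. 300.] [18. 42.] 76 [ 0.442 -0.022  0.025]
[272. 301.] 598 [275. 302.] [18. 43.] 74 [0.44  0.122 0.025]
[189. 303.] 558 [191. 302.] [17. 44.] 90 [0.44  0.279 0.025]
[391. 328.] 152 [391. 328.] [14. 14.] 90 [ 0.385 -0.099  0.025]
[309. 331.] 215 [308. 332.] [19. 19.] 90 [0.384 0.054 0.025]
[238. 342.] 449 [238. 342.] [33. 14.] 77 [0.368 0.186 0.025]
```

View pics/crop1.png

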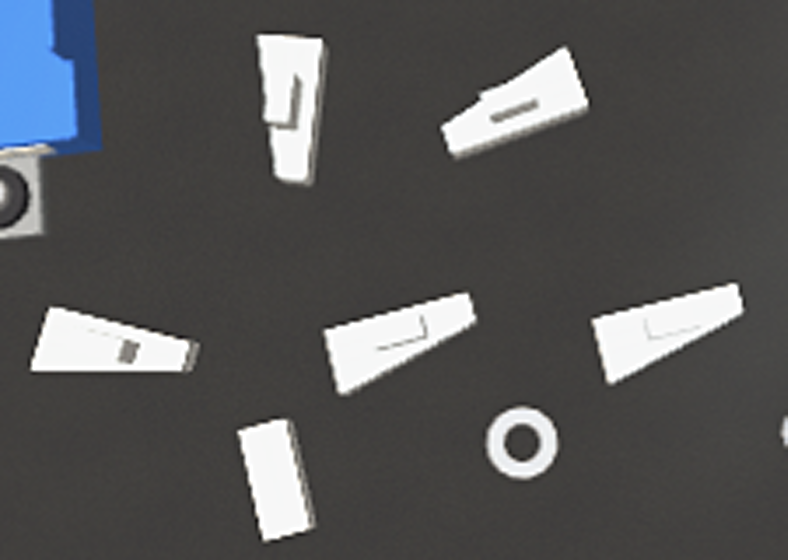

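The crop shows all five wedges with tabs. Thick ends: upper-left wedge up, upper-right wedge right, and all three lower wedges left. I'll move the wrist camera over the field for accurate poses.

Request:
apply_moves(
  deltas=[
    [0,2.8,-3.6,1,0,0,-0.11],
    [0,2.8,-3.6,1,0,0,-0.11],
    [0,2.8,-3.6,1,0,0,-0.11],
    [0,2.8,-3.6,1,0,0,-0.11],
    [0,2.8,-3.6,1,0,0,-0.11],
    [0,2.8,-3.6,1,0,0,-0.11],
    [0,2.8,-3.6,1,0,0,-0.11],
    [0,2.8,-3.6,1,0,0,-0.11],
    [0,2.8,-3.6,1,0,0,-0.11],
    [0,2.8,-3.6,1,0,0,-0.11],
  ],
)

```text
time_s: 1.1
ee_pos: [0.4718, 0.154, 0.3308]
eef_rot: [-3.141, -0.0, 1.682]
force: [0.8, 0.6, 0.1]
grip_width: 0.0942
grip_force: 0.0
```

```bash
python3 - <<'E'
from h import *
c=snap('wrist','w0'); print(np.round(c['pose'],3).tolist(),np.round(c['hand_eye'],3).tolist(),np.round(c['K'],1).tolist(),c['k1']); o=ctrl.get_obs();print(o['ee_pos'],o['eef_rot'],o['qpos'])
print(onz(c,[(0,0),(639,0),(639,479),(0,479),(320,240)],0.022))
E
```

```text
[[0.994, -0.109, -0.027, 0.464], [0.112, 0.967, 0.227, 0.219], [0.001, -0.228, 0.974, 0.485], [0.0, 0.0, 0.0, 1.0]] [[0.001, 0.974, 0.228, 0.066], [1.0, -0.001, -0.001, -0.001], [-0.001, 0.228, -0.974, -0.154], [0.0, 0.0, 0.0, 1.0]] [[346.7, 0.0, 321.6], [0.0, 346.7, 238.8], [0.0, 0.0, 1.0]] -0.02285677697720021
[0.47494442 0.1498614  0.33183981] [3.13991162e+00 1.28990217e-03 1.67182806e+00] [ 2.32832391e-01  1.22099983e-01  1.50218798e+00 -1.50190340e-03
  1.51580782e+00  1.31880998e-01]
[[ 0.0551172   0.36313125  0.022     ]
 [ 0.82615707  0.45047769  0.022     ]
 [ 1.06141841 -0.24613511  0.022     ]
 [-0.02034618 -0.36772493  0.022     ]
 [ 0.4744844   0.10916134  0.022     ]]
```

View pics/w0.png

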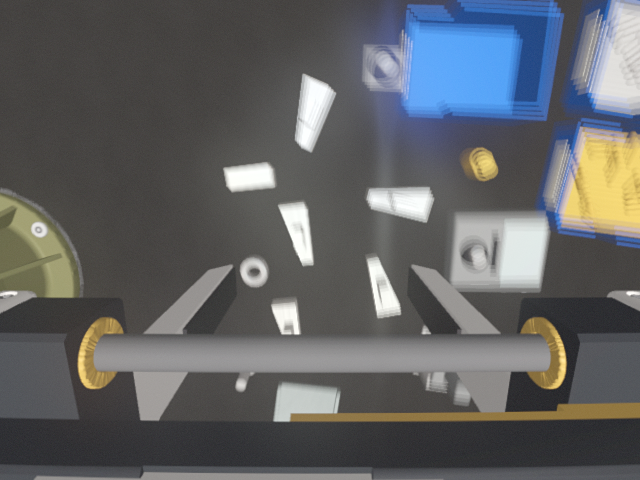

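The picture is motion-blurred, so I'll retake it with the arm still, then move towards the tray and shoot there too.

```bash
python3 - <<'E'
from h import *
c=snap('wrist','w1');o=ctrl.get_obs();print(o['ee_pos'],o['eef_rot'])
E
```

```text
[0.47334253 0.15221446 0.33092469] [3.14081352e+00 5.96844055e-04 1.67839500e+00]
```

Request:
apply_moves(
  deltas=[
    [0,0,-4,-0.4,0,0,-0.01],
    [0,0,-4,-0.4,0,0,-0.01],
    [0,0,-4,-0.4,0,0,-0.01],
    [0,0,-4,-0.4,0,0,-0.01],
    [0,0,-4,-0.4,0,0,-0.01],
    [0,0,-4,-0.4,0,0,-0.01],
    [0,0,-4,-0.4,0,0,-0.01],
    [0,0,-4,-0.4,0,0,-0.01],
    [0,0,-4,-0.4,0,0,-0.01],
    [0,0,-4,-0.4,0,0,-0.01],
  ],
)

```text
time_s: 2.2
ee_pos: [0.4708, -0.2453, 0.29]
eef_rot: [-3.141, -0.0, 1.587]
force: [0.6, 0.1, -0.4]
grip_width: 0.0939
grip_force: 0.0
```

Request:
apply_moves(
  deltas=[
    [0,0,-4,0,0,0,0],
    [0,0,-3,0,0,0,0],
    [0,0,0,0,0,0,0],
    [0,0,0,0,0,0,0],
    [0,0,0,0,0,0,0],
    [0,0,0,0,0,0,0],
  ],
)

```text
time_s: 2.8
ee_pos: [0.4713, -0.3132, 0.2907]
eef_rot: [3.141, 0.0, 1.588]
force: [0.8, -0.6, 0.0]
grip_width: 0.0942
grip_force: 0.0
```

```bash
python3 - <<'E'
from h import *
c=snap('wrist','w2');o=ctrl.get_obs();print(o['ee_pos'],o['eef_rot'])
E
python3 - <<'E'
import cv2,numpy as np
a=cv2.imread('pics/w1.png')[60:350,180:500]; b=cv2.imread('pics/w2.png')[60:350,180:500]
cv2.imwrite('pics/cc.png',cv2.resize(np.hstack([a,b]),None,fx=1.25,fy=1.25))
E
```

```text
[ 0.47132948 -0.31331556  0.29068229] [3.14133415e+00 1.25494620e-04 1.58816259e+00]
```

View pics/cc.png

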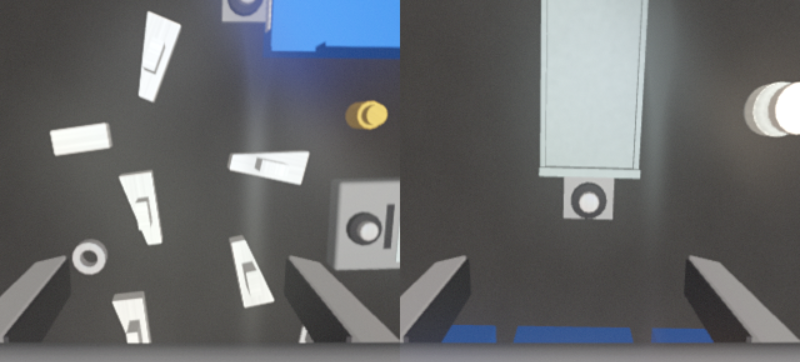

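Sharp views now: the left half shows four wedges clearly and the fifth partly, and the right half shows the tray with its stop at the bottom and its button at (589,202). I'll fit wedge poses from the corners and the tray from its edges.

```bash
python3 - <<'E'
from h import *
t=load('top0'); w1=load('w1'); w2=load('w2')
M=np.array([(-40,-13),(-40,3),(40,23),(40,-13)])/1e3
W={1:[(307,185),(276,180),(257,35),(322,40)],2:[(456,153),(443,127),(569,47),(588,105)],3:[(193,342),(184,371),(31,371),(48,307)],4:[(470,293),(475,320),(342,394),(325,331)],5:[(738,284),(743,312),(610,384),(593,321)]}
a=w1['img'].copy()
for k,p in W.items():
    P=onz(t,(np.array(p)+.5)/3.5-.5+[160,205],.022)[:,:2]
    m0=M.mean(0);p0=P.mean(0);A=(M-m0).T@(P-p0);th=np.arctan2(A[0,1]-A[1,0],A[0,0]+A[1,1])
    r=np.array([[np.cos(th),-np.sin(th)],[np.sin(th),np.cos(th)]]);c=p0-r@m0
    print(k,'tab',np.round(c*100,2),'deg',round(np.degrees(th),1),'res mm',round(1e3*np.abs((M@r.T+c)-P).max(),1))
    for z,mm in((.022,M),(.054,np.array([(-14,-6),(-14,6),(14,6),(14,-6)])/1e3)):
        q=proj(w1,np.c_[mm@r.T+c,[z]*4]); cv2.polylines(a,[np.int32(np.round(q*8))],True,(255,0,0) if z<.03 else (0,0,255),1,shift=3)
cv2.imwrite('pics/ov.png',cv2.resize(a[60:350,180:500,::-1],None,fx=2,fy=2))
# buttons
g=w2['img'];
def tri(u,v,c1,c2):
    p,d=ray(c1,u);q,e=ray(c2,v);d=d[0]/np.linalg.norm(d);e=e[0]/np.linalg.norm(e)
    s=np.linalg.lstsq(np.c_[d,-e],q-p,rcond=None)[0];return (p+d*s[0]+q+e*s[1])/2,np.linalg.norm(p+d*s[0]-q-e*s[1])
for c,nm,boxes in((w2,'w2',{'tray':(300,180,360,240)}),(w1,'w1',{'stock':(350,45,400,90),'term':(450,215,495,265)}),(t,'top',{'tray':(495,262,515,284),'stock':(148,250,170,272),'term':(258,166,283,190)})):
    for n,(x0,y0,x1,y1) in boxes.items():
        s=c['img'][y0:y1,x0:x1].min(2); d=(s<70).astype(np.uint8)
        print(nm,n,'size',s.shape); np.save(f'pics/{nm}_{n}.npy',s)
cv2.imwrite('pics/btn.png',np.hstack([cv2.resize(c['img'][y0:y0+s,x0:x0+s,::-1],(260,260),interpolation=cv2.INTER_CUBIC) for c,x0,y0,s in((w2,625//1-325,190-8,52),(w1,355,40,52),(w1,450,215,52))]))
E
```

```text
1 tab [56.78 17.9 ] deg -5.9 res mm 1.5
2 tab [56.52  5.49] deg -71.8 res mm 1.4
3 tab [43.92 27.36] deg 75.0 res mm 1.3
4 tab [44.23 11.71] deg 103.4 res mm 0.8
5 tab [44.33 -2.75] deg 102.5 res mm 0.8
w2 tray size (60, 60)
w1 stock size (45, 50)
w1 term size (50, 45)
top tray size (22, 20)
top stock size (22, 22)
top term size (24, 25)
```

```bash
python3 - <<'E'
import cv2,numpy as np
a=cv2.imread('pics/ov.png'); b=cv2.imread('pics/btn.png')
t=cv2.imread('pics/top0.png'); bb=np.hstack([cv2.resize(t[y:y+26,x:x+26],(260,260),interpolation=cv2.INTER_CUBIC) for x,y in((491,260),(146,248),(257,165))])
o=np.zeros((600,800,3),np.uint8)
o[:,:][:0]=0
s=cv2.resize(a[:, :],(440,399)); o[:399,:440]=s
o[400:560,:480]=cv2.resize(b,(480,160)); o[0:160,440:440+360]=cv2.resize(bb[:,:],(360,160))
cv2.imwrite('pics/comb.png',o)
E
```

```text
(no output)
```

View pics/ov.png

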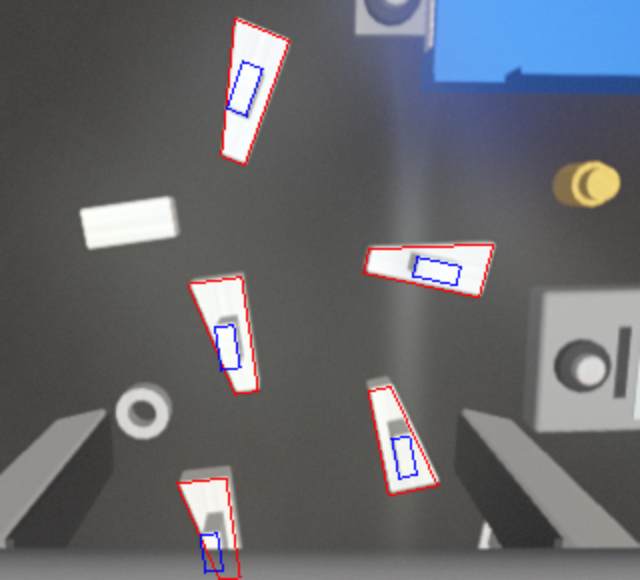

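View pics/btn.png

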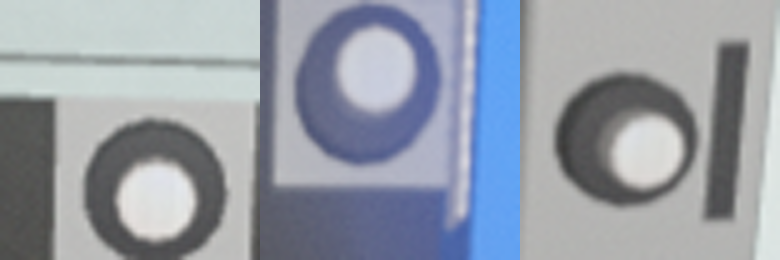

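```bash
python3 - <<'E'
from h import *
t=load('top0'); w1=load('w1'); w2=load('w2')
def tri(u,v,c1,c2):
    p,d=ray(c1,u);q,e=ray(c2,v);d=d[0]/np.linalg.norm(d);e=e[0]/np.linalg.norm(e)
    s=np.linalg.lstsq(np.c_[d,-e],q-p,rcond=None)[0];return np.round((p+d*s[0]+q+e*s[1])*50,2),round(1e3*np.linalg.norm(p+d*s[0]-q-e*s[1]),1)
def white(c,u,r):
    u=np.array(u);x,y=np.int32(np.round(u));s=c['img'][y-r:y+r+1,x-r:x+r+1].min(2).astype(float)
    lo,hi=np.percentile(s,5),np.percentile(s,98); m=(s>(lo+hi)/2).astype(np.uint8);n,l,st,ce=cv2.connectedComponentsWithStats(m)
    k=l[r,r]; return ce[k]+[x-r,y-r],st[k,4]
for n,c,u,v in(('tray',w2,(331.2,222),(505,271)),('stock',w1,(378.2,53.8),(159,261)),('term',w1,(475.6,245.4),(270,177))):
    a,na=white(c,u,11);b,nb=white(t,v,6); print(n,np.round(a,1),na,np.round(b,1),nb,tri(a,b,c,t), 'z30',np.round(onz(c,a,.03)[0]*100,2),'z40',np.round(onz(c,a,.04)[0]*100,2))
g=w2['img'].astype(int).min(2)
L=[];Rr=[]
for y in range(70,180,4):
    row=g[y,260:420]; m=np.where(row>115)[0]; L.append((260+m.min()-.5,y));Rr.append((260+m.max()+.5,y))
for n,e in(('L',L),('R',Rr)):
    X=onz(w2,e,.012)[:,:2]*100; f=np.polyfit(X[:,1],X[:,0],1); print(n,np.round(f,4),np.round(np.abs(np.polyval(f,X[:,1])-X[:,0]).max(),2),np.round(X[[0,-1]],2).tolist())
for u in(310,330,350):
    col=g[170:215,u]; print(u,col.tolist())
E
```

```text
tray [330.8 221.7] 197 [506.7 272.1] 79 (array([ 48.23, -32.36,   3.  ]), np.float64(0.6)) z30 [ 48.26 -32.35   3.  ] z40 [ 48.23 -32.16   4.  ]
stock [377.6  53.5] 216 [156.4 259.7] 71 (array([52.53, 34.67,  1.96]), np.float64(1.2)) z30 [52.34 34.39  3.  ] z40 [52.22 34.11  4.  ]
term [475.  244.8] 169 [269.3 175.9] 74 (array([68.07, 12.41,  4.53]), np.float64(1.0)) z30 [68.86 12.11  3.  ] z40 [68.38 12.32  4.  ]
L [4.9000e-03 4.3454e+01] 0.08 [[43.45, -14.94], [43.34, -27.3]]
R [1.15000e-02 5.41851e+01] 0.84 [[53.4, -14.74], [53.2, -27.11]]
310 [203, 202, 202, 201, 203, 202, 201, 202, 202, 202, 202, 201, 201, 200, 200, 199, 200, 199, 199, 200, 199, 200, 188, 150, 160, 196, 203, 202, 203, 204, 202, 154, 103, 97, 95, 94, 97, 96, 94, 96, 95, 95, 93, 94, 96]
330 [201, 200, 201, 202, 201, 201, 200, 201, 203, 201, 201, 201, 200, 200, 201, 201, 201, 200, 200, 201, 200, 201, 201, 169, 142, 188, 203, 202, 203, 201, 203, 199, 194, 191, 191, 158, 99, 88, 98, 94, 94, 95, 96, 126, 162]
350 [200, 202, 200, 203, 202, 203, 202, 204, 203, 203, 203, 200, 201, 200, 202, 202, 202, 200, 199, 200, 200, 201, 200, 189, 151, 161, 195, 204, 203, 205, 203, 203, 196, 191, 192, 192, 192, 191, 191, 191, 192, 190, 178, 172, 171]
```

Request:
apply_moves(
  deltas=[
    [100,0.88,4.5,-1.5,0,0,-0.011],
    [100,0.88,4.5,-1.5,0,0,-0.011],
    [100,0.88,4.5,-1.5,0,0,-0.011],
    [100,0.88,4.5,-1.5,0,0,-0.011],
    [100,0.88,4.5,-1.5,0,0,-0.011],
    [100,0.88,4.5,-1.5,0,0,-0.011],
    [100,0.88,4.5,-1.5,0,0,-0.011],
    [100,0.88,4.5,-1.5,0,0,-0.011],
    [100,0.88,4.5,-1.5,0,0,-0.011],
    [100,0.88,4.5,-1.5,0,0,-0.011],
  ],
  grip_force=15,
)

```text
time_s: 3.85
ee_pos: [0.5589, 0.1383, 0.1402]
eef_rot: [3.141, -0.0, 1.477]
force: [0.3, -0.0, 0.9]
grip_width: 0.057
grip_force: 0.0
```

Request:
apply_moves(
  deltas=[
    [100,0.85,4.23,-2,0,0,-0.01],
    [100,0,0,-2,0,0,0],
    [100,0,0,0,0,0,0],
    [100,0,0,0,0,0,0],
    [100,0,0,0,0,0,0],
  ],
)

```text
time_s: 4.35
ee_pos: [0.5681, 0.1776, 0.102]
eef_rot: [3.14, -0.001, 1.466]
force: [-0.4, 0.2, 0.3]
grip_width: 0.0568
grip_force: 0.0
```

```bash
python3 - <<'E'
from h import *
c=snap('wrist','w3');o=ctrl.get_obs();print(o['ee_pos'],o['eef_rot'],o['qpos'])
E
```

```text
[0.56810369 0.17748813 0.10194485] [ 3.13965248e+00 -6.80709317e-04  1.46579069e+00] [ 2.41288985e-01  5.27927908e-01  1.51532854e+00 -2.04886867e-05
  1.09628017e+00  3.46304625e-01]
```

View pics/w3.png

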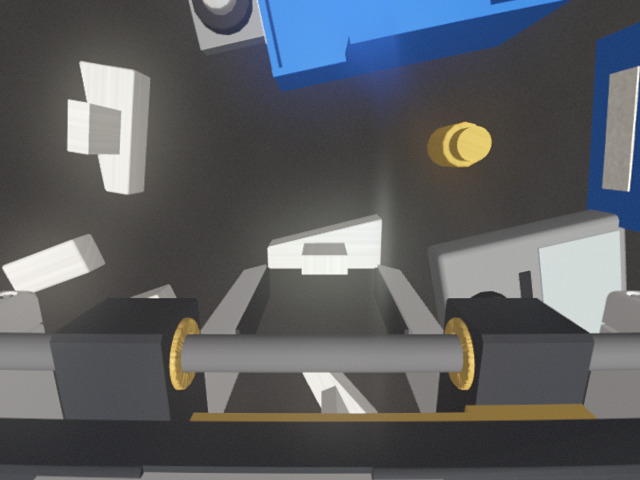

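The tab is centred between the fingers at about (325,262). I'll check that numerically against the expected top face.

```bash
python3 - <<'E'
from h import *
c=load('w3'); print(np.round(onz(c,[(302,254),(347,254),(348,273),(303,275),(325,264)],.054)*100,2))
print(np.round(onz(c,[(268,268),(381,268),(381,216),(268,248)],.022)*100,2))
E
```

```text
[[55.69 18.74  5.4 ]
 [58.4  18.45  5.4 ]
 [58.35 17.24  5.4 ]
 [55.6  17.4   5.4 ]
 [57.01 17.96  5.4 ]]
[[52.91 17.09  2.2 ]
 [60.86 16.26  2.2 ]
 [61.1  19.98  2.2 ]
 [53.11 18.54  2.2 ]]
```

Request:
apply_moves(
  deltas=[
    [100,0.2,0.2,-2,0,0,0],
    [100,0,0,-2,0,0,0],
    [100,0,0,-1.0,0,0,0],
    [100,0,0,0,0,0,0],
    [200,0,0,0,0,0,0],
    [200,0,0,0,0,0,0],
    [200,0,0,0,0,0,0],
    [200,0,0,0,0,0,0],
    [200,0,0,0,0,0,0],
    [200,0,0,0,0,0,0],
  ],
  grip_force=20,
)

```text
time_s: 5.4
ee_pos: [0.5698, 0.1801, 0.051]
eef_rot: [3.141, -0.0, 1.467]
force: [-1.4, -1.5, 5.0]
grip_width: 0.0279
grip_force: 20.0
```

```bash
python3 - <<'E'
from h import *
o=ctrl.get_obs();print(o['ee_pos'],o['eef_rot'],o['grip_width'],o['grip_force'])
E
```

```text
[0.56979837 0.18009191 0.05097082] [ 3.14092809e+00 -2.27824267e-04  1.46680413e+00] 0.027925503610140897 20.00115841627121
```

Request:
apply_moves(
  deltas=[
    [200,0,0,4,0,0,0],
    [200,0,0,4,0,0,0],
    [200,-0.8,-4.2,0,0,0,0.01],
    [200,-0.8,-4.2,0,0,0,0.01],
    [200,-0.8,-4.2,0,0,0,0.01],
    [200,-0.8,-4.2,0,0,0,0.01],
    [200,-0.8,-4.2,0,0,0,0.01],
    [200,-0.8,-4.2,0,0,0,0.01],
    [200,-0.8,-4.2,0,0,0,0.01],
    [200,-0.8,-4.2,0,0,0,0.01],
  ],
)

```text
time_s: 6.4
ee_pos: [0.5048, -0.1575, 0.1303]
eef_rot: [-3.141, -0.0, 1.547]
force: [0.1, -0.4, -1.2]
grip_width: 0.0279
grip_force: 20.0
```

Request:
apply_moves(
  deltas=[
    [200,-0.8,-4,0,0,0,0.01],
    [200,-0.8,-4,-1,0,0,0.005],
    [200,-0.7,-3.8,-1,0,0,0],
    [200,0,0,-1.5,0,0,0],
    [200,0,0,-1.5,0,0,0],
    [200,0,0,-1,0,0,0],
    [200,0,0,0,0,0,0],
    [200,0,0,0,0,0,0],
    [200,0,0,0,0,0,0],
  ],
)

```text
time_s: 7.3
ee_pos: [0.483, -0.274, 0.0712]
eef_rot: [3.141, 0.001, 1.562]
force: [0.5, -0.6, -0.9]
grip_width: 0.0276
grip_force: 20.0
```

```bash
python3 - <<'E'
from h import *
o=ctrl.get_obs();print(o['ee_pos'],o['eef_rot'],o['grip_width'],o['grip_force'],o['force'])
c=snap('wrist','w4')
cv2.imwrite('pics/w4c.png',cv2.resize(c['img'][120:340,180:460,::-1],None,fx=2.5,fy=2.5))
E
```

```text
[ 0.4830062  -0.27397147  0.07124199] [3.14059062e+00 6.70324304e-04 1.56223468e+00] 0.02758176043348248 19.99976009130478 [ 0.51014168 -0.61349495 -0.8550569 ]
```

View pics/w4c.png

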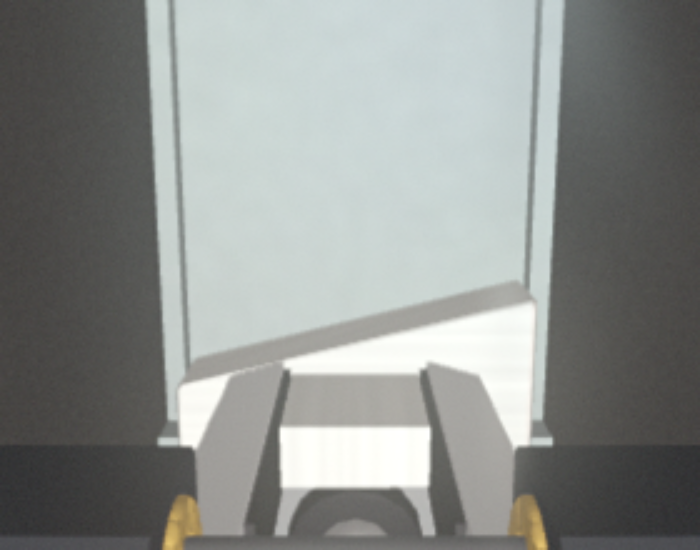

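Request:
apply_moves(
  deltas=[
    [200,0,0,-0.8,0,0,0],
    [200,0,0,-0.6,0,0,0],
    [200,0,0,-0.2,0,0,0],
    [200,0,0,0,0,0,0],
    [200,0,-0.1,0,0,0,0],
    [200,0,-0.1,0,0,0,0],
    [200,0,-0.1,0,0,0,0],
    [200,0,0,0,0,0,0],
  ],
)

```text
time_s: 8.15
ee_pos: [0.4829, -0.2769, 0.0548]
eef_rot: [3.141, -0.0, 1.562]
force: [-0.0, 2.1, 5.6]
grip_width: 0.028
grip_force: 20.0
```

Request:
apply_moves(
  deltas=[
    [200,0,-0.1,0,0,0,0],
    [200,0,0,0,0,0,0],
    [200,0,0,0,0,0,0],
  ],
)

```text
time_s: 8.45
ee_pos: [0.483, -0.2778, 0.0548]
eef_rot: [3.141, -0.0, 1.562]
force: [0.5, 2.1, 4.5]
grip_width: 0.0278
grip_force: 20.0
```

Request:
apply_moves(
  deltas=[
    [200,0,-0.1,0,0,0,0],
    [200,0,0,0,0,0,0],
    [200,0,0,0,0,0,0],
  ],
)

```text
time_s: 8.75
ee_pos: [0.483, -0.278, 0.0548]
eef_rot: [3.141, -0.001, 1.562]
force: [-0.7, 9.2, 9.7]
grip_width: 0.0278
grip_force: 20.0
```

Request:
apply_moves(
  deltas=[
    [100,0,0,0,0,0,0],
    [100,0,0,0,0,0,0],
    [100,0,0,0,0,0,0],
    [100,0,0,2,0,0,0],
    [100,0,0,3,0,0,0],
    [100,0,0,3,0,0,0],
    [100,0,0,0,0,0,0],
  ],
)

```text
time_s: 9.45
ee_pos: [0.4839, -0.28, 0.1382]
eef_rot: [3.137, 0.003, 1.562]
force: [-0.2, 0.2, -0.3]
grip_width: 0.057
grip_force: 0.0
```

```bash
cat >> h.py <<'E'
def blobs(f):
    c=snap('top',f); m=(c['img'].min(2)>165).astype(np.uint8); m[:200]=0;m[370:]=0;m[:,:175]=0;m[:,395:]=0
    n,l,s,ce=cv2.connectedComponentsWithStats(m)
    for i in range(1,n):
        if s[i,4]>120: print(np.round(ce[i],1),s[i,4])
E
python3 - <<'E'
from h import *
blobs('t1'); o=ctrl.get_obs();print(o['ee_pos'],o['eef_rot'])
E
```

```text
[308.1 234.2] 553
[348.4 298.4] 599
[271.8 301.3] 598
[191.  303.3] 491
[308.6 331. ] 215
[237.9 341.6] 449
[ 0.48314488 -0.27947631  0.13594063] [3.13887950e+00 1.84149991e-03 1.56164576e+00]
```

Request:
apply_moves(
  deltas=[
    [100,-0.4,2.5,0,0,0,-0.134],
    [100,-0.4,2.5,0,0,0,-0.134],
    [100,-0.4,2.5,0,0,0,-0.134],
    [100,-0.4,2.5,0,0,0,-0.134],
    [100,-0.4,2.5,0,0,0,-0.134],
    [100,-0.4,2.5,0,0,0,-0.134],
    [100,-0.4,2.5,0,0,0,-0.134],
    [100,-0.4,2.5,0,0,0,-0.134],
    [100,-0.4,2.5,0,0,0,-0.134],
    [100,-0.4,2.5,0,0,0,-0.134],
  ],
)

```text
time_s: 10.5
ee_pos: [0.4418, -0.028, 0.1333]
eef_rot: [-3.141, 0.002, 0.216]
force: [1.4, -0.3, 1.1]
grip_width: 0.0571
grip_force: 0.0
```

Request:
apply_moves(
  deltas=[
    [100,0,0,-2,0,0,0],
    [100,0,0,-1,0,0,0],
    [100,0,0,0,0,0,0],
    [100,0,0,0,0,0,0],
  ],
)

```text
time_s: 10.9
ee_pos: [0.4425, -0.0294, 0.1043]
eef_rot: [-3.141, 0.001, 0.222]
force: [-0.0, 0.2, 0.1]
grip_width: 0.0574
grip_force: 0.0
```

```bash
cat >> h.py <<'E'
def tab(f,xy,th):
    # measure tab top by bright area around prediction; report centroid at z=.054
    c=snap('wrist',f); o=ctrl.get_obs(); print(np.round(o['ee_pos']*100,2),np.round(o['eef_rot'],3))
    r=np.radians(th);A=np.array([[np.cos(r),-np.sin(r)],[np.sin(r),np.cos(r)]])
    M=np.array([(-14,-6),(-14,6),(14,6),(14,-6)])/1e3@A.T+np.array(xy)/100
    q=proj(c,np.c_[M,[.054]*4]); B=np.array([(-40,-13),(-40,3),(40,23),(40,-13)])/1e3@A.T+np.array(xy)/100
    b=proj(c,np.c_[B,[.022]*4]); im=c['img'].copy()
    cv2.polylines(im,[np.int32(q*8)],True,(0,0,255),1,shift=3);cv2.polylines(im,[np.int32(b*8)],True,(255,0,0),1,shift=3)
    x,y=np.int32(q.mean(0)); x=min(max(x,100),540);y=min(max(y,75),400); cv2.imwrite('pics/'+f+'c.png',cv2.resize(im[y-75:y+75,x-100:x+100,::-1],None,fx=3,fy=3)); print('crop origin',x-100,y-75)
E
python3 - <<'E'
from h import *
tab('w5',(44.33,-2.75),102.5)
E
```

```text
[44.27 -2.94 10.46] [3.142 0.    0.221]
crop origin 218 189
```

View pics/w5c.png

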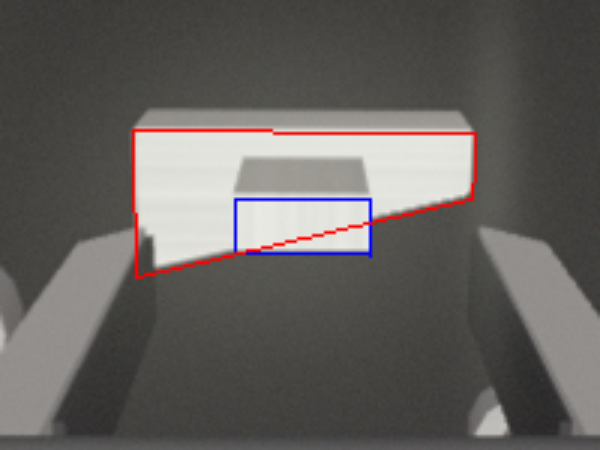

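The outline fits the wedge to under 1 mm, so I'll pick it.

Request:
apply_moves(
  deltas=[
    [100,0.1,0.2,-2,0,0,0],
    [100,0,0,-2,0,0,0],
    [100,0,0,-1.3,0,0,0],
    [100,0,0,0,0,0,0],
    [200,0,0,0,0,0,0],
    [200,0,0,0,0,0,0],
    [200,0,0,0,0,0,0],
    [200,0,0,0,0,0,0],
    [200,0,0,0,0,0,0],
  ],
)

```text
time_s: 11.85
ee_pos: [0.4438, -0.027, 0.0519]
eef_rot: [3.141, -0.001, 0.222]
force: [-1.4, 0.2, 5.4]
grip_width: 0.0278
grip_force: 20.0
```

```bash
python3 - <<'E'
from h import *
o=ctrl.get_obs();print(o['ee_pos'],o['eef_rot'])
E
```

```text
[ 0.44384142 -0.02701263  0.05193756] [ 3.14128012e+00 -7.90667102e-04  2.21833537e-01]
```

Request:
apply_moves(
  deltas=[
    [200,0,0,4,0,0,0],
    [200,0,0,4,0,0,0],
    [200,0,0,0,0,0,0.134],
    [200,0.44,-2.4,0,0,0,0.134],
    [200,0.44,-2.4,0,0,0,0.134],
    [200,0.44,-2.4,0,0,0,0.134],
    [200,0.44,-2.4,0,0,0,0.134],
    [200,0.44,-2.4,0,0,0,0.134],
    [200,0.44,-2.4,0,0,0,0.134],
    [200,0.44,-2.4,0,0,0,0.134],
  ],
)

```text
time_s: 12.85
ee_pos: [0.4743, -0.1959, 0.1313]
eef_rot: [-3.141, -0.0, 1.299]
force: [0.1, 0.9, -0.4]
grip_width: 0.028
grip_force: 20.0
```

Request:
apply_moves(
  deltas=[
    [200,0.44,-2.4,0,0,0,0.134],
    [200,0.4,-2.7,0,0,0,0.134],
    [200,0,0,0,0,0,0],
    [200,0,0,-2,0,0,0],
    [200,0,0,-2,0,0,0],
    [200,0,0,0,0,0,0],
    [200,0,0,0,0,0,0],
  ],
)

```text
time_s: 13.55
ee_pos: [0.4828, -0.2456, 0.0918]
eef_rot: [-3.141, -0.0, 1.561]
force: [0.8, 0.7, -1.3]
grip_width: 0.0277
grip_force: 20.0
```

```bash
python3 - <<'E'
from h import *
o=ctrl.get_obs();print(o['ee_pos'],o['eef_rot'],o['force'])
E
```

```text
[ 0.48280738 -0.2455691   0.09183299] [-3.14125968e+00 -2.73946314e-04  1.56092155e+00] [ 0.75836654  0.72013695 -1.32438649]
```

Position is right, with a gap of about 6 mm. Now lower and push.

Request:
apply_moves(
  deltas=[
    [200,0,0,-1.5,0,0,0],
    [200,0,0,-1.3,0,0,0],
    [200,0,0,-0.8,0,0,0],
    [200,0,0,0,0,0,0],
    [200,0,-0.2,0,0,0,0],
    [200,0,-0.2,0,0,0,0],
    [200,0,0,0,0,0,0],
    [200,0,0,0,0,0,0],
  ],
)

```text
time_s: 14.35
ee_pos: [0.4828, -0.2501, 0.0556]
eef_rot: [3.141, 0.0, 1.562]
force: [-0.2, -0.0, -0.7]
grip_width: 0.0277
grip_force: 20.0
```

Request:
apply_moves(
  deltas=[
    [200,0,-0.1,0,0,0,0],
    [200,0,-0.1,0,0,0,0],
    [200,0,0,0,0,0,0],
  ],
)

```text
time_s: 14.65
ee_pos: [0.4828, -0.2521, 0.0555]
eef_rot: [3.142, 0.0, 1.562]
force: [-0.9, 0.5, -2.1]
grip_width: 0.028
grip_force: 20.0
```

Request:
apply_moves(
  deltas=[
    [200,0,-0.1,0,0,0,0],
    [200,0,0,0,0,0,0],
    [200,0,0,0,0,0,0],
  ],
)

```text
time_s: 14.95
ee_pos: [0.4828, -0.253, 0.0554]
eef_rot: [-3.142, -0.0, 1.562]
force: [0.1, 0.4, -1.2]
grip_width: 0.028
grip_force: 20.0
```

Request:
apply_moves(
  deltas=[
    [200,0,-0.1,-0.05,0,0,0],
    [200,0,0,0,0,0,0],
    [200,0,0,0,0,0,0],
  ],
)

```text
time_s: 15.25
ee_pos: [0.4826, -0.2534, 0.0548]
eef_rot: [-3.141, -0.001, 1.562]
force: [-0.8, 5.5, 0.7]
grip_width: 0.0281
grip_force: 20.0
```

Request:
apply_moves(
  deltas=[
    [200,0,-0.1,0,0,0,0],
    [200,0,0,0,0,0,0],
    [200,0,0,0,0,0,0],
  ],
)

```text
time_s: 15.55
ee_pos: [0.4827, -0.2535, 0.0549]
eef_rot: [-3.141, -0.003, 1.562]
force: [-1.2, 10.5, 3.4]
grip_width: 0.0279
grip_force: 20.0
```

Request:
apply_moves(
  deltas=[
    [100,0,0,0,0,0,0],
    [100,0,0,0,0,0,0],
    [100,0,0,0,0,0,0],
    [100,0,0,2,0,0,0],
    [100,0,0,3,0,0,0],
    [100,0,0,3,0,0,0],
    [100,0,0,0,0,0,0],
  ],
)

```text
time_s: 16.25
ee_pos: [0.4841, -0.256, 0.1388]
eef_rot: [3.136, 0.003, 1.562]
force: [-1.1, 0.3, -1.1]
grip_width: 0.0571
grip_force: 0.0
```

```bash
python3 - <<'E'
from h import *
blobs('t2'); o=ctrl.get_obs();print(o['ee_pos'],o['eef_rot'])
E
```

```text
[308.1 234.2] 553
[271.8 301.3] 598
[191.  303.3] 491
[308.6 331. ] 215
[237.9 341.6] 449
[ 0.48339293 -0.25551965  0.13657712] [3.13860970e+00 1.91473407e-03 1.56162348e+00]
```

Request:
apply_moves(
  deltas=[
    [100,0.82,3.08,0,0,0,-0.125],
    [100,0.82,3.08,0,0,0,-0.125],
    [100,0.82,3.08,0,0,0,-0.125],
    [100,0.82,3.08,0,0,0,-0.125],
    [100,0.82,3.08,0,0,0,-0.125],
    [100,0.82,3.08,0,0,0,-0.125],
    [100,0.82,3.08,0,0,0,-0.125],
    [100,0.82,3.08,0,0,0,-0.125],
    [100,0.82,3.08,0,0,0,-0.125],
    [100,0.82,3.08,0,0,0,-0.125],
  ],
)

```text
time_s: 17.3
ee_pos: [0.5645, 0.0542, 0.1336]
eef_rot: [-3.141, 0.002, 0.307]
force: [0.4, 0.4, -0.3]
grip_width: 0.0573
grip_force: 0.0
```

Request:
apply_moves(
  deltas=[
    [100,0,0,-2,0,0,0],
    [100,0,0,-1,0,0,0],
    [100,0,0,0,0,0,0],
    [100,0,0,0,0,0,0],
  ],
)

```text
time_s: 17.7
ee_pos: [0.5647, 0.0524, 0.1048]
eef_rot: [-3.141, 0.001, 0.311]
force: [0.2, -0.4, 0.5]
grip_width: 0.0571
grip_force: 0.0
```

```bash
python3 - <<'E'
from h import *
tab('w6',(56.52,5.49),-71.8)
c=load('w6'); q=proj(c,[(.5652,.0549,.054)])[0]; x,y=np.int32(q); s=c['img'].min(2)
for r in range(y-20,y+21,4): print(r,s[r,x-36:x+37:4].tolist())
print(q)
E
```

```text
[56.49  5.24 10.53] [ 3.141 -0.     0.311]
crop origin 217 188
243 [255, 255, 255, 255, 202, 196, 199, 198, 199, 201, 199, 201, 203, 201, 246, 255, 255, 255, 255]
247 [255, 255, 255, 255, 197, 198, 200, 198, 200, 201, 200, 202, 203, 201, 210, 255, 255, 255, 255]
251 [255, 255, 255, 255, 195, 198, 198, 198, 199, 200, 200, 201, 203, 200, 201, 255, 255, 255, 255]
255 [255, 255, 255, 255, 255, 255, 255, 255, 255, 255, 255, 255, 255, 255, 255, 255, 255, 255, 255]
259 [255, 255, 255, 255, 255, 255, 255, 255, 255, 255, 255, 255, 255, 255, 255, 255, 255, 255, 255]
263 [255, 255, 255, 255, 255, 255, 255, 255, 255, 255, 255, 255, 255, 255, 255, 255, 255, 255, 255]
267 [138, 139, 140, 192, 255, 255, 255, 255, 255, 255, 255, 255, 255, 255, 255, 132, 132, 129, 127]
271 [123, 125, 125, 159, 253, 255, 255, 253, 248, 239, 240, 243, 241, 232, 231, 129, 128, 130, 128]
275 [124, 122, 125, 124, 127, 126, 128, 129, 131, 131, 130, 133, 131, 129, 131, 131, 130, 129, 125]
279 [121, 122, 122, 123, 127, 126, 128, 126, 126, 126, 129, 127, 128, 127, 129, 128, 127, 127, 123]
283 [118, 121, 119, 123, 122, 125, 125, 124, 125, 126, 125, 126, 126, 127, 126, 124, 126, 120, 123]
[317.62386165 263.76775283]
```

The tab's centre matches the prediction. Picking W2.

Request:
apply_moves(
  deltas=[
    [100,0.05,0.25,-2,0,0,0.005],
    [100,0,0,-2,0,0,0],
    [100,0,0,-1.35,0,0,0],
    [100,0,0,0,0,0,0],
    [200,0,0,0,0,0,0],
    [200,0,0,0,0,0,0],
    [200,0,0,0,0,0,0],
    [200,0,0,0,0,0,0],
    [200,0,0,0,0,0,0],
  ],
)

```text
time_s: 18.65
ee_pos: [0.5655, 0.0556, 0.052]
eef_rot: [3.141, -0.001, 0.317]
force: [-0.1, -0.6, 3.8]
grip_width: 0.028
grip_force: 20.0
```

```bash
python3 - <<'E'
from h import *
o=ctrl.get_obs();print(o['ee_pos'],o['eef_rot'])
E
```

```text
[0.56550715 0.05556366 0.05200589] [ 3.14140349e+00 -7.60559415e-04  3.16824581e-01]
```

Request:
apply_moves(
  deltas=[
    [200,0,0,4,0,0,0],
    [200,0,0,4,0,0,0],
    [200,-0.82,-2.75,0,0,0,0.1245],
    [200,-0.82,-2.75,0,0,0,0.1245],
    [200,-0.82,-2.75,0,0,0,0.1245],
    [200,-0.82,-2.75,0,0,0,0.1245],
    [200,-0.82,-2.75,0,0,0,0.1245],
    [200,-0.82,-2.75,0,0,0,0.1245],
    [200,-0.82,-2.75,0,0,0,0.1245],
    [200,-0.82,-2.75,0,0,0,0.1245],
  ],
)

```text
time_s: 19.65
ee_pos: [0.4991, -0.1655, 0.1315]
eef_rot: [-3.142, 0.0, 1.318]
force: [0.4, -0.3, -0.8]
grip_width: 0.0277
grip_force: 20.0
```

Request:
apply_moves(
  deltas=[
    [200,-0.82,-2.75,0,0,0,0.1245],
    [200,-0.82,-2.75,0,0,0,0.1245],
    [200,0,0,0,0,0,0],
    [200,0,0,-2,0,0,0],
    [200,0,0,-2,0,0,0],
    [200,0,0,0,0,0,0],
    [200,0,0,0,0,0,0],
  ],
)

```text
time_s: 20.35
ee_pos: [0.4835, -0.219, 0.0918]
eef_rot: [-3.141, -0.0, 1.561]
force: [-0.8, -0.5, -0.8]
grip_width: 0.0278
grip_force: 20.0
```

Request:
apply_moves(
  deltas=[
    [200,0,0,-1.5,0,0,0],
    [200,0,0,-1.3,0,0,0],
    [200,0,0,-0.85,0,0,0],
    [200,0,0,0,0,0,0],
    [200,0,-0.2,0,0,0,0],
    [200,0,-0.2,0,0,0,0],
    [200,0,-0.1,0,0,0,0],
    [200,0,0,0,0,0,0],
    [200,0,0,0,0,0,0],
  ],
)

```text
time_s: 21.25
ee_pos: [0.4833, -0.2245, 0.055]
eef_rot: [3.142, 0.0, 1.562]
force: [0.1, -0.9, -0.5]
grip_width: 0.0275
grip_force: 20.0
```

Request:
apply_moves(
  deltas=[
    [200,0,-0.1,0,0,0,0],
    [200,0,0,0,0,0,0],
    [200,0,0,0,0,0,0],
  ],
)

```text
time_s: 21.55
ee_pos: [0.4833, -0.2255, 0.055]
eef_rot: [3.142, 0.0, 1.562]
force: [0.7, -0.8, -0.6]
grip_width: 0.0279
grip_force: 20.0
```

Request:
apply_moves(
  deltas=[
    [200,0,-0.1,0,0,0,0],
    [200,0,0,0,0,0,0],
    [200,0,0,0,0,0,0],
  ],
)

```text
time_s: 21.85
ee_pos: [0.4832, -0.2265, 0.0549]
eef_rot: [-3.142, 0.0, 1.562]
force: [0.3, 0.3, -0.5]
grip_width: 0.0278
grip_force: 20.0
```

Request:
apply_moves(
  deltas=[
    [200,0,-0.1,-0.05,0,0,0],
    [200,0,0,0,0,0,0],
    [200,0,0,0,0,0,0],
  ],
)

```text
time_s: 22.15
ee_pos: [0.4833, -0.2275, 0.0544]
eef_rot: [-3.142, -0.0, 1.562]
force: [1.0, -0.1, -0.6]
grip_width: 0.0277
grip_force: 20.0
```

Request:
apply_moves(
  deltas=[
    [200,0,-0.05,-0.03,0,0,0],
    [200,0,0,0,0,0,0],
    [200,0,0,0,0,0,0],
  ],
)

```text
time_s: 22.45
ee_pos: [0.4833, -0.2276, 0.0542]
eef_rot: [-3.141, -0.001, 1.562]
force: [0.0, 5.5, 0.9]
grip_width: 0.0279
grip_force: 20.0
```

Request:
apply_moves(
  deltas=[
    [200,0,-0.07,-0.04,0,0,0],
    [200,0,0,0,0,0,0],
    [200,0,0,0,0,0,0],
  ],
)

```text
time_s: 22.75
ee_pos: [0.4833, -0.2277, 0.0542]
eef_rot: [-3.141, -0.002, 1.562]
force: [-2.6, 11.0, 9.2]
grip_width: 0.0281
grip_force: 20.0
```

Request:
apply_moves(
  deltas=[
    [100,0,0,0,0,0,0],
    [100,0,0,0,0,0,0],
    [100,0,0,0,0,0,0],
    [100,0,0,2,0,0,0],
    [100,0,0,3,0,0,0],
    [100,0,0,3,0,0,0],
    [100,0,0,0,0,0,0],
  ],
)

```text
time_s: 23.45
ee_pos: [0.4847, -0.2296, 0.1375]
eef_rot: [3.136, 0.003, 1.562]
force: [-0.1, -0.3, -1.0]
grip_width: 0.0571
grip_force: 0.0
```

```bash
python3 - <<'E'
from h import *
blobs('t3'); o=ctrl.get_obs();print(o['ee_pos'],o['eef_rot'])
E
```

```text
[271.8 301.3] 599
[191.  303.3] 491
[308.6 331. ] 215
[237.9 341.6] 449
[ 0.48391238 -0.22920048  0.13528563] [3.13862962e+00 1.81750703e-03 1.56166447e+00]
```

Request:
apply_moves(
  deltas=[
    [100,-0.41,3.46,0,0,0,-0.133],
    [100,-0.41,3.46,0,0,0,-0.133],
    [100,-0.41,3.46,0,0,0,-0.133],
    [100,-0.41,3.46,0,0,0,-0.133],
    [100,-0.41,3.46,0,0,0,-0.133],
    [100,-0.41,3.46,0,0,0,-0.133],
    [100,-0.41,3.46,0,0,0,-0.133],
    [100,-0.41,3.46,0,0,0,-0.133],
    [100,-0.41,3.46,0,0,0,-0.133],
    [100,-0.41,3.46,0,0,0,-0.133],
  ],
)

```text
time_s: 24.5
ee_pos: [0.4415, 0.1185, 0.1327]
eef_rot: [3.142, 0.001, 0.226]
force: [1.3, -0.4, -0.5]
grip_width: 0.0571
grip_force: 0.0
```

Request:
apply_moves(
  deltas=[
    [100,0,0,-2,0,0,0],
    [100,0,0,-1,0,0,0],
    [100,0,0,0,0,0,0],
    [100,0,0,0,0,0,0],
  ],
)

```text
time_s: 24.9
ee_pos: [0.4423, 0.1167, 0.1036]
eef_rot: [3.142, 0.001, 0.231]
force: [0.6, -0.3, -0.1]
grip_width: 0.0571
grip_force: 0.0
```

```bash
python3 - <<'E'
from h import *
tab('w7',(44.23,11.71),103.4)
c=load('w7'); q=proj(c,[(.4423,.1171,.054)])[0]; x,y=np.int32(q); s=c['img'].min(2)
for r in range(y-20,y+21,4): print(r,s[r,x-36:x+37:4].tolist())
print(q)
E
```

```text
[44.26 11.68 10.4 ] [ 3.142 -0.     0.231]
crop origin 220 191
246 [255, 255, 255, 255, 205, 206, 208, 207, 206, 207, 204, 203, 205, 202, 252, 255, 255, 255, 255]
250 [255, 255, 255, 255, 204, 208, 210, 207, 208, 208, 206, 206, 206, 204, 209, 255, 255, 255, 255]
254 [255, 255, 255, 255, 207, 207, 208, 206, 206, 206, 204, 203, 205, 203, 200, 255, 255, 255, 255]
258 [255, 255, 255, 255, 255, 255, 255, 255, 255, 255, 255, 255, 255, 255, 255, 255, 255, 255, 255]
262 [255, 255, 255, 255, 255, 255, 255, 255, 255, 255, 255, 255, 255, 255, 255, 255, 220, 141, 130]
266 [255, 255, 255, 255, 255, 255, 255, 255, 255, 255, 255, 255, 255, 255, 255, 130, 134, 130, 128]
270 [255, 255, 255, 255, 255, 255, 255, 255, 255, 255, 255, 255, 255, 255, 255, 133, 134, 131, 130]
274 [255, 255, 255, 238, 255, 255, 255, 255, 255, 255, 255, 255, 255, 255, 255, 132, 131, 128, 129]
278 [154, 133, 134, 138, 137, 138, 137, 138, 138, 137, 136, 138, 136, 138, 133, 133, 132, 130, 127]
282 [132, 135, 135, 136, 135, 135, 135, 137, 135, 136, 135, 136, 135, 132, 132, 129, 129, 126, 125]
286 [132, 132, 132, 131, 133, 133, 132, 133, 134, 135, 133, 132, 134, 126, 129, 128, 125, 122, 122]
[320.53037857 266.25006866]
```

Aligned. Pick W4.

Request:
apply_moves(
  deltas=[
    [100,0,0,-2,0,0,0],
    [100,0,0,-2,0,0,0],
    [100,0,0,-1.25,0,0,0],
    [100,0,0,0,0,0,0],
    [200,0,0,0,0,0,0],
    [200,0,0,0,0,0,0],
    [200,0,0,0,0,0,0],
    [200,0,0,0,0,0,0],
    [200,0,0,0,0,0,0],
  ],
)

```text
time_s: 25.85
ee_pos: [0.4425, 0.1174, 0.0517]
eef_rot: [3.142, -0.001, 0.232]
force: [-0.6, -0.2, 5.1]
grip_width: 0.0278
grip_force: 20.0
```

```bash
python3 - <<'E'
from h import *
o=ctrl.get_obs();print(o['ee_pos'],o['eef_rot'])
E
```

```text
[0.44251917 0.11740467 0.05171825] [ 3.14155955e+00 -8.06844367e-04  2.31858962e-01]
```

Request:
apply_moves(
  deltas=[
    [200,0,0,4,0,0,0],
    [200,0,0,4,0,0,0],
    [200,0.41,-3.11,0,0,0,0.133],
    [200,0.41,-3.11,0,0,0,0.133],
    [200,0.41,-3.11,0,0,0,0.133],
    [200,0.41,-3.11,0,0,0,0.133],
    [200,0.41,-3.11,0,0,0,0.133],
    [200,0.41,-3.11,0,0,0,0.133],
    [200,0.41,-3.11,0,0,0,0.133],
    [200,0.41,-3.11,0,0,0,0.133],
  ],
)

```text
time_s: 26.85
ee_pos: [0.4749, -0.1328, 0.1312]
eef_rot: [-3.141, 0.0, 1.301]
force: [0.6, -0.2, -1.5]
grip_width: 0.0279
grip_force: 20.0
```

Request:
apply_moves(
  deltas=[
    [200,0.41,-3.11,0,0,0,0.133],
    [200,0.41,-3.11,0,0,0,0.133],
    [200,0,0,0,0,0,0],
    [200,0,0,-2,0,0,0],
    [200,0,0,-2,0,0,0],
    [200,0,0,0,0,0,0],
    [200,0,0,0,0,0,0],
  ],
)

```text
time_s: 27.55
ee_pos: [0.4833, -0.1933, 0.0916]
eef_rot: [-3.141, -0.0, 1.561]
force: [0.2, -0.1, -0.1]
grip_width: 0.0282
grip_force: 20.0
```

Request:
apply_moves(
  deltas=[
    [200,0,0,-1.5,0,0,0],
    [200,0,0,-1.3,0,0,0],
    [200,0,0,-0.9,0,0,0],
    [200,0,0,0,0,0,0],
    [200,0,-0.2,0,0,0,0],
    [200,0,-0.2,0,0,0,0],
    [200,0,-0.2,0,0,0,0],
    [200,0,0,0,0,0,0],
    [200,0,0,0,0,0,0],
  ],
)

```text
time_s: 28.45
ee_pos: [0.4833, -0.1997, 0.0543]
eef_rot: [3.142, 0.0, 1.562]
force: [-0.5, 0.6, -1.6]
grip_width: 0.0278
grip_force: 20.0
```

Request:
apply_moves(
  deltas=[
    [200,0,-0.1,-0.03,0,0,0],
    [200,0,0,0,0,0,0],
    [200,0,0,0,0,0,0],
  ],
)

```text
time_s: 28.75
ee_pos: [0.4833, -0.2006, 0.0539]
eef_rot: [-3.142, -0.0, 1.562]
force: [0.6, -0.1, -0.6]
grip_width: 0.028
grip_force: 20.0
```

Request:
apply_moves(
  deltas=[
    [200,0,-0.07,-0.03,0,0,0],
    [200,0,0,0,0,0,0],
    [200,0,0,0,0,0,0],
  ],
)

```text
time_s: 29.05
ee_pos: [0.4833, -0.2012, 0.0536]
eef_rot: [-3.142, -0.0, 1.562]
force: [0.3, 1.4, -0.8]
grip_width: 0.0277
grip_force: 20.0
```

Request:
apply_moves(
  deltas=[
    [200,0,-0.05,-0.05,0,0,0],
    [200,0,0,0,0,0,0],
    [200,0,0,0,0,0,0],
  ],
)

```text
time_s: 29.35
ee_pos: [0.4832, -0.2014, 0.0535]
eef_rot: [-3.141, -0.001, 1.562]
force: [-1.4, 6.6, 6.1]
grip_width: 0.0277
grip_force: 20.0
```

Request:
apply_moves(
  deltas=[
    [200,0,-0.05,-0.05,0,0,0],
    [200,0,0,0,0,0,0],
    [200,0,0,0,0,0,0],
  ],
)

```text
time_s: 29.65
ee_pos: [0.4832, -0.2014, 0.0534]
eef_rot: [-3.141, -0.002, 1.562]
force: [-4.3, 11.2, 14.3]
grip_width: 0.0281
grip_force: 20.0
```

```bash
python3 - <<'E'
from h import *
o=ctrl.get_obs();print(o['ee_pos'],o['eef_rot'],o['force'],o['moment'])
c=snap('wrist','w8'); cv2.imwrite('pics/w8c.png',cv2.resize(c['img'][120:340,180:460,::-1],None,fx=2.5,fy=2.5))
E
```

```text
[ 0.48323574 -0.20140558  0.05341843] [-3.14113278e+00 -1.54593834e-03  1.56200088e+00] [-4.30739418 11.22409557 14.34819133] [2.17612607 1.14245336 0.0304411 ]
```

View pics/w8c.png

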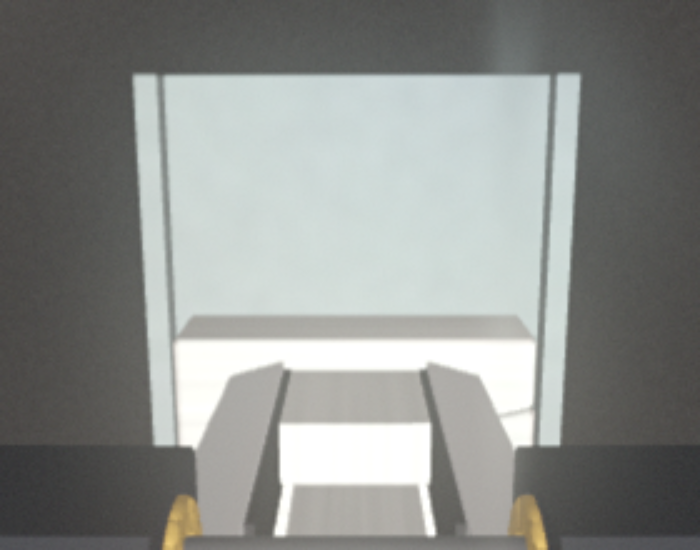

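Request:
apply_moves(
  deltas=[
    [100,0,0,0,0,0,0],
    [100,0,0,0,0,0,0],
    [100,0,0,0,0,0,0],
    [100,0,0,2,0,0,0],
    [100,0,0,3,0,0,0],
    [100,0,0,3,0,0,0],
    [100,0,0,0,0,0,0],
  ],
)

```text
time_s: 30.4
ee_pos: [0.4847, -0.2032, 0.1363]
eef_rot: [3.136, 0.003, 1.562]
force: [-0.6, -0.8, -0.4]
grip_width: 0.057
grip_force: 0.0
```

```bash
python3 - <<'E'
from h import *
blobs('t4'); o=ctrl.get_obs();print(o['ee_pos'],o['eef_rot'])
E
```

```text
[191.  303.3] 491
[308.6 331. ] 215
[237.9 341.6] 449
[ 0.48393781 -0.20284407  0.13412786] [3.13860324e+00 1.57049291e-03 1.56164567e+00]
```

Request:
apply_moves(
  deltas=[
    [100,-0.37,3.97,0,0,0,0.11],
    [100,-0.37,3.97,0,0,0,0.11],
    [100,-0.37,3.97,0,0,0,0.11],
    [100,-0.37,3.97,0,0,0,0.11],
    [100,-0.37,3.97,0,0,0,0.11],
    [100,-0.37,3.97,0,0,0,0.11],
    [100,-0.37,3.97,0,0,0,0.11],
    [100,-0.37,3.97,0,0,0,0.11],
    [100,-0.37,3.97,0,0,0,0.11],
    [100,-0.37,3.97,0,0,0,0.11],
  ],
)

```text
time_s: 31.45
ee_pos: [0.4455, 0.196, 0.1315]
eef_rot: [-3.14, -0.001, 2.666]
force: [0.6, 0.3, 0.0]
grip_width: 0.0573
grip_force: 0.0
```

Request:
apply_moves(
  deltas=[
    [100,-0.37,3.97,0,0,0,0.11],
    [100,-0.37,3.97,0,0,0,0.11],
    [100,0,0,-2,0,0,0],
    [100,0,0,-1,0,0,0],
    [100,0,0,0,0,0,0],
    [100,0,0,0,0,0,0],
  ],
)

```text
time_s: 32.05
ee_pos: [0.439, 0.2733, 0.1025]
eef_rot: [-3.141, -0.001, 2.88]
force: [0.1, -0.2, 0.3]
grip_width: 0.0572
grip_force: 0.0
```

```bash
python3 - <<'E'
from h import *
tab('w9',(43.92,27.36),75)
c=load('w9'); q=proj(c,[(.4392,.2736,.054)])[0]; x,y=np.int32(q); s=c['img'].min(2)
for r in range(y-20,y+21,4): print(r,s[r,x-36:x+37:4].tolist())
print(q)
E
```

```text
[43.93 27.35 10.3 ] [3.141 0.    2.88 ]
crop origin 222 193
248 [255, 255, 255, 255, 255, 185, 187, 189, 191, 191, 193, 193, 194, 196, 197, 255, 255, 255, 255]
252 [255, 255, 255, 255, 255, 186, 186, 188, 187, 191, 190, 191, 192, 192, 190, 255, 255, 255, 255]
256 [255, 255, 255, 255, 255, 185, 189, 188, 189, 190, 190, 189, 192, 193, 190, 216, 255, 255, 255]
260 [255, 255, 255, 255, 255, 255, 255, 255, 255, 255, 255, 255, 255, 255, 255, 255, 255, 255, 255]
264 [255, 255, 255, 255, 255, 255, 255, 255, 255, 255, 255, 255, 255, 255, 255, 255, 255, 255, 255]
268 [255, 255, 255, 255, 255, 255, 255, 255, 255, 255, 255, 255, 255, 255, 255, 255, 255, 255, 255]
272 [191, 203, 206, 209, 255, 255, 255, 255, 255, 255, 255, 255, 255, 255, 255, 255, 243, 243, 251]
276 [125, 129, 129, 130, 255, 255, 255, 255, 255, 255, 255, 255, 255, 255, 255, 255, 138, 138, 136]
280 [120, 123, 129, 127, 131, 133, 136, 135, 137, 142, 141, 142, 144, 142, 145, 149, 135, 134, 134]
284 [120, 126, 125, 128, 127, 129, 131, 131, 134, 135, 135, 134, 134, 137, 134, 134, 133, 134, 132]
288 [120, 122, 125, 125, 126, 129, 129, 128, 132, 132, 131, 134, 132, 133, 132, 131, 132, 131, 129]
[322.70818595 268.58424304]
```

Request:
apply_moves(
  deltas=[
    [100,0,0,-2,0,0,0],
    [100,0,0,-2,0,0,0],
    [100,0,0,-1.15,0,0,0],
    [100,0,0,0,0,0,0],
    [200,0,0,0,0,0,0],
    [200,0,0,0,0,0,0],
    [200,0,0,0,0,0,0],
    [200,0,0,0,0,0,0],
    [200,0,0,0,0,0,0],
  ],
)

```text
time_s: 33.0
ee_pos: [0.4391, 0.2742, 0.0517]
eef_rot: [3.141, 0.001, 2.882]
force: [-0.6, 0.2, 5.5]
grip_width: 0.0279
grip_force: 20.0
```

```bash
python3 - <<'E'
from h import *
o=ctrl.get_obs();print(o['ee_pos'],o['eef_rot'])
E
```

```text
[0.43910723 0.27418472 0.05165706] [3.14102310e+00 6.28110830e-04 2.88184437e+00]
```

Request:
apply_moves(
  deltas=[
    [200,0,0,4,0,0,0],
    [200,0,0,4,0,0,0],
    [200,0.37,-3.68,0,0,0,-0.11],
    [200,0.37,-3.68,0,0,0,-0.11],
    [200,0.37,-3.68,0,0,0,-0.11],
    [200,0.37,-3.68,0,0,0,-0.11],
    [200,0.37,-3.68,0,0,0,-0.11],
    [200,0.37,-3.68,0,0,0,-0.11],
    [200,0.37,-3.68,0,0,0,-0.11],
    [200,0.37,-3.68,0,0,0,-0.11],
  ],
)

```text
time_s: 34.0
ee_pos: [0.4683, -0.0219, 0.1312]
eef_rot: [-3.142, -0.0, 1.997]
force: [0.9, -0.1, -1.9]
grip_width: 0.0276
grip_force: 20.0
```

Request:
apply_moves(
  deltas=[
    [200,0.37,-3.68,0,0,0,-0.11],
    [200,0.37,-3.68,0,0,0,-0.11],
    [200,0.37,-3.68,0,0,0,-0.11],
    [200,0.37,-3.68,0,0,0,-0.11],
    [200,0,0,0,0,0,0],
    [200,0,0,-2,0,0,0],
    [200,0,0,-2,0,0,0],
    [200,0,0,0,0,0,0],
    [200,0,0,0,0,0,0],
  ],
)

```text
time_s: 34.9
ee_pos: [0.4833, -0.1671, 0.0915]
eef_rot: [-3.141, -0.0, 1.563]
force: [0.1, -0.4, -0.5]
grip_width: 0.0279
grip_force: 20.0
```

```bash
python3 - <<'E'
from h import *
o=ctrl.get_obs();print(o['ee_pos'],o['eef_rot'],o['force'],o['moment'])
E
```

```text
[ 0.48328572 -0.16714321  0.09147382] [-3.14112066e+00 -2.41313353e-04  1.56272631e+00] [ 0.08170774 -0.37806318 -0.54227308] [-0.09044794  0.05359761  0.05599516]
```

Request:
apply_moves(
  deltas=[
    [200,0,0,-1.5,0,0,0],
    [200,0,0,-1.3,0,0,0],
    [200,0,0,-0.9,0,0,0],
    [200,0,0,-0.1,0,0,0],
    [200,0,-0.2,0,0,0,0],
    [200,0,-0.2,0,0,0,0],
    [200,0,-0.2,0,0,0,0],
    [200,0,0,0,0,0,0],
    [200,0,0,0,0,0,0],
  ],
)

```text
time_s: 35.8
ee_pos: [0.4834, -0.1735, 0.0533]
eef_rot: [3.141, -0.0, 1.562]
force: [-0.4, 2.6, 1.4]
grip_width: 0.0284
grip_force: 20.0
```

Request:
apply_moves(
  deltas=[
    [200,0,-0.1,-0.05,0,0,0],
    [200,0,0,0,0,0,0],
    [200,0,0,0,0,0,0],
  ],
)

```text
time_s: 36.1
ee_pos: [0.4834, -0.1737, 0.0533]
eef_rot: [3.142, -0.001, 1.562]
force: [-3.4, 10.7, 12.2]
grip_width: 0.0284
grip_force: 20.0
```

Request:
apply_moves(
  deltas=[
    [200,0,-0.07,-0.03,0,0,0],
    [200,0,0,0,0,0,0],
    [200,0,0,0,0,0,0],
  ],
)

```text
time_s: 36.4
ee_pos: [0.4834, -0.1739, 0.0532]
eef_rot: [-3.141, -0.002, 1.562]
force: [-4.3, 15.7, 17.7]
grip_width: 0.0277
grip_force: 20.0
```

Request:
apply_moves(
  deltas=[
    [100,0,0.05,0.05,0,0,0],
    [60,0,0,0,0,0,0],
    [60,0,0,0,0,0,0],
    [60,0,0,2,0,0,0],
    [60,0,0,4,0,0,0],
    [60,0,-1,4.5,0,0,0],
    [60,0,-4,4.5,0,0,0],
    [60,0,-4,0,0,0,0],
    [60,0,0,0,0,0,0],
    [60,0,0,0,0,0,0],
  ],
)

```text
time_s: 37.4
ee_pos: [0.4829, -0.2584, 0.1946]
eef_rot: [-3.141, -0.0, 1.56]
force: [-0.0, -0.6, -0.7]
grip_width: 0.0719
grip_force: 0.0
```

Request:
apply_moves(
  deltas=[
    [60,0,-2,0,0,0,0],
    [60,0,0,0,0,0,0],
    [60,0,0,0,0,0,0],
    [60,0,0,0,0,0,0],
  ],
)

```text
time_s: 37.8
ee_pos: [0.4833, -0.2769, 0.195]
eef_rot: [-3.141, -0.0, 1.563]
force: [0.9, 0.1, 0.2]
grip_width: 0.0715
grip_force: 0.0
```

```bash
python3 - <<'E'
from h import *
c=snap('wrist','w10'); t=snap('top','t5'); s=snap('scene','s5')
o=ctrl.get_obs();print(o['ee_pos'],o['eef_rot'],o['qpos'])
a=cv2.resize(c['img'][60:320,190:450],(500,500)); b=cv2.resize(s['img'][190:370,130:330],None,fx=1.5,fy=1.5)
im=np.zeros((500,800,3),np.uint8); im[:,:500]=a; im[:270,500:]=b; cv2.imwrite('pics/row.png',im[:,:,::-1])
E
```

```text
[ 0.48335202 -0.27736518  0.19520113] [-3.14152745e+00 -9.60127639e-05  1.56243111e+00] [-5.86702924e-01  3.46540781e-01  1.54365913e+00  4.71394660e-05
  1.25149983e+00 -5.78352506e-01]
```

View pics/row.png

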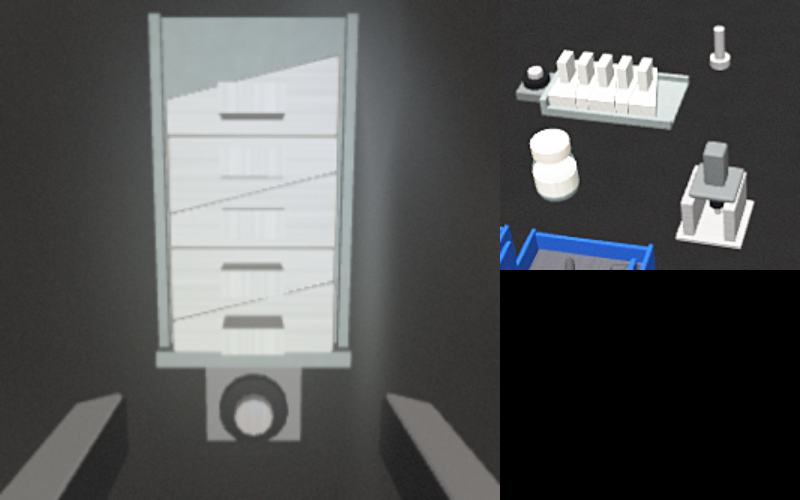

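The row is tight against the stop with no gaps. Next is the reader: move the camera over the fork.

Request:
apply_moves(
  deltas=[
    [60,2.8,2.9,0.9,0,0,0],
    [60,2.8,2.9,0.9,0,0,0],
    [60,2.8,2.9,0.9,0,0,0],
    [60,2.8,2.9,0.9,0,0,0],
    [60,2.8,2.9,0.9,0,0,0],
    [60,2.8,2.9,0.9,0,0,0],
    [60,0,0,0,0,0,0],
    [60,0,0,0,0,0,0],
    [60,0,0,0,0,0,0],
  ],
)

```text
time_s: 38.85
ee_pos: [0.6507, -0.1045, 0.2489]
eef_rot: [-3.141, -0.0, 1.561]
force: [-0.0, -0.5, 0.0]
grip_width: 0.0715
grip_force: 0.0
```

```bash
python3 - <<'E'
from h import *
c=snap('wrist','w11'); o=ctrl.get_obs();print(o['ee_pos'],o['eef_rot'])
s=load('s5')
F=proj(c,[(.66,-.042,.102),(.68,.124,.04)]);print(F)
f=np.int32(F[0]); x0,y0=max(f[0]-60,0),max(f[1]-50,0); a=cv2.resize(c['img'][y0:y0+120,x0:x0+120],(480,480),interpolation=cv2.INTER_CUBIC); print('a org',x0,y0,'x4')
b=cv2.resize(s['img'][270:380,470:580],(320,320),interpolation=cv2.INTER_CUBIC)
g=np.int32(F[1]); x1,y1=min(max(g[0]-25,0),585),max(g[1]-25,0); d=cv2.resize(c['img'][y1:y1+50,x1:x1+50],(250,250),interpolation=cv2.INTER_CUBIC);print('d org',x1,y1,'x5')
im=np.zeros((580,800,3),np.uint8); im[:480,:480]=a; im[:320,480:]=b; im[325:575,480:730]=d; cv2.imwrite('pics/fork.png',im[:,:,::-1])
E
```

```text
[ 0.65066155 -0.10475397  0.2490448 ] [-3.14106899e+00 -2.41607955e-05  1.56078283e+00]
[[332.37299753 161.05971719]
 [351.60511736 -22.84176747]]
a org 272 111 x4
d org 326 0 x5
```

View pics/fork.png

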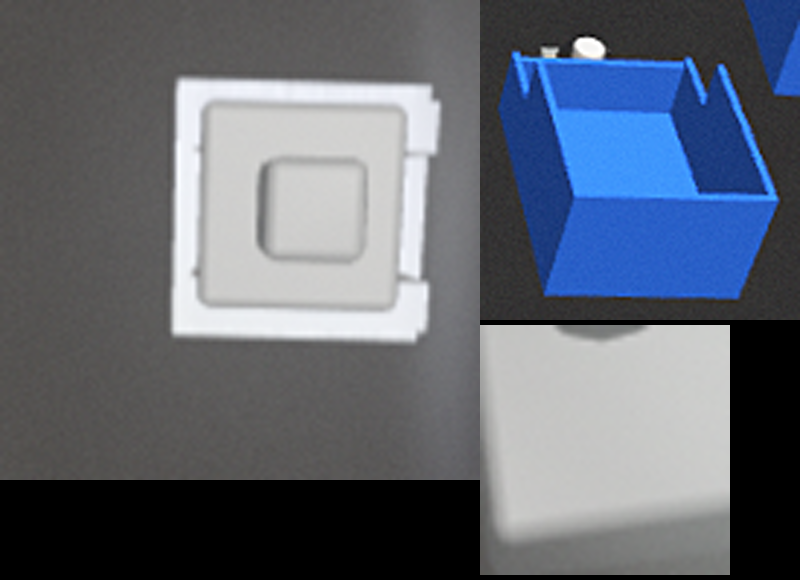

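The reader sits square in the fork. Its handle top centre is at crop (318,208) and its flange centre at (302,204), turned about −2°. I'll compute positions and check the bin's front height.

```bash
python3 - <<'E'
from h import *
c=load('w11'); f=lambda p:(np.array(p)+.5)/4-.5+[272,111]
print('handle',np.round(onz(c,f((318,208)),.102)*100,2))
print('flange c',np.round(onz(c,f([(205,102),(406,105),(398,308),(198,303)]),.058).mean(0)*100,2), np.round(onz(c,f([(205,102),(406,105),(398,308),(198,303)]),.058)*100,2).tolist())
w=load('w1')
for z in(0,.02,.03,.04,.05,.075): print(z,np.round(proj(w,[(.548,.335,z),(.548,.345,z)]),1).tolist())
im=w['img']; print([im[54,k].tolist() for k in range(386,410,2)])
s=load('s5')
for z in(0,.02,.03,.04,.05,.06,.075): print(z,np.round(proj(s,[(.548,.35,z)])[0],1), np.round(proj(s,[(.525,.345,z)])[0],1))
print([s['img'][k,516].tolist() for k in range(280,300,2)])
g=s['img'].min(2)[275:295,495:520]; m=(g>150).astype(np.uint8); n,l,st,ce=cv2.connectedComponentsWithStats(m); print(st[1:].tolist(),ce[1:].tolist())
E
```

```text
handle [[67.59 -4.34 10.2 ]]
flange c [67.56 -4.36  5.8 ] [[65.23, -1.9, 5.8], [70.05, -2.0, 5.8], [69.96, -6.84, 5.8], [65.02, -6.68, 5.8]]
0 [[391.7, 69.7], [392.8, 61.5]]
0.02 [[394.9, 65.8], [396.1, 57.2]]
0.03 [[396.6, 63.7], [397.8, 54.8]]
0.04 [[398.4, 61.5], [399.7, 52.4]]
0.05 [[400.3, 59.2], [401.6, 49.9]]
0.075 [[405.4, 52.9], [406.8, 43.0]]
[[128, 132, 169], [93, 105, 157], [104, 115, 163], [173, 177, 198], [146, 149, 180], [190, 193, 208], [94, 130, 202], [96, 162, 243], [97, 164, 244], [97, 165, 244], [97, 165, 245], [95, 164, 245]]
0 [509. 309.] [504.7 300.2]
0.02 [511.5 300.5] [507.1 291.8]
0.03 [512.8 296.2] [508.4 287.5]
0.04 [514.1 291.8] [509.6 283.1]
0.05 [515.4 287.3] [510.8 278.7]
0.06 [516.7 282.9] [512.1 274.2]
0.075 [518.7 276. ] [514.  267.5]
[[48, 51, 50], [52, 53, 51], [55, 54, 53], [54, 50, 48], [47, 49, 43], [50, 73, 156], [50, 120, 237], [43, 98, 200], [37, 90, 195], [33, 92, 197]]
[[7, 8, 11, 8, 64], [0, 12, 2, 3, 4]] [[12.171875, 11.25], [0.25, 12.75]]
```

Request:
apply_moves(
  deltas=[
    [60,1.25,3.06,-2.5,0,0,-0.025],
    [60,1.25,3.06,-2.5,0,0,0],
    [60,0,0,-4,0,0,0],
    [60,0,0,-3,0,0,0],
    [60,0,0,0,0,0,0],
    [60,0,0,0,0,0,0],
  ],
)

```text
time_s: 39.5
ee_pos: [0.6763, -0.0436, 0.1303]
eef_rot: [3.141, 0.0, 1.536]
force: [0.6, -1.0, -0.2]
grip_width: 0.072
grip_force: 0.0
```

```bash
python3 - <<'E'
from h import *
c=snap('wrist','w12');o=ctrl.get_obs();print(np.round(o['ee_pos']*100,2),o['eef_rot'])
q=proj(c,[(.6759,-.0435,.102)])[0]; print(q); x,y=np.int32(q); s=c['img'].min(2)
for r in range(y-24,y+25,4): print(r,s[r,x-36:x+37:3].tolist())
E
```

```text
[67.68 -4.35 13.15] [3.13903523e+00 2.02714482e-04 1.53585930e+00]
[321.58565896 278.26309254]
254 [189, 201, 207, 208, 208, 208, 189, 124, 129, 129, 130, 131, 133, 132, 131, 132, 135, 137, 181, 211, 212, 211, 213, 208, 189]
258 [193, 198, 206, 207, 207, 207, 146, 129, 132, 131, 131, 130, 133, 132, 133, 132, 133, 136, 145, 210, 211, 211, 211, 209, 196]
262 [199, 198, 207, 206, 207, 209, 156, 188, 191, 193, 193, 192, 194, 194, 193, 194, 195, 192, 173, 211, 210, 209, 212, 207, 172]
266 [203, 196, 204, 206, 206, 207, 173, 203, 209, 209, 209, 210, 211, 212, 212, 213, 213, 211, 191, 208, 211, 210, 211, 206, 169]
270 [214, 193, 205, 204, 206, 205, 170, 202, 209, 208, 208, 210, 210, 211, 212, 212, 211, 209, 190, 208, 209, 210, 208, 204, 166]
274 [204, 192, 204, 205, 206, 204, 168, 202, 208, 208, 208, 209, 210, 210, 212, 211, 211, 208, 189, 208, 206, 209, 209, 204, 162]
278 [190, 191, 204, 203, 205, 206, 167, 201, 205, 207, 209, 209, 208, 210, 209, 208, 210, 207, 189, 208, 208, 209, 207, 202, 199]
282 [230, 189, 204, 204, 205, 206, 168, 199, 205, 207, 205, 208, 208, 207, 207, 208, 208, 205, 187, 205, 207, 206, 208, 201, 221]
286 [238, 186, 202, 203, 204, 206, 167, 196, 205, 205, 206, 205, 206, 206, 205, 206, 205, 202, 185, 206, 206, 206, 206, 200, 227]
290 [240, 235, 223, 223, 224, 224, 165, 195, 204, 203, 203, 203, 204, 204, 203, 204, 204, 202, 185, 226, 227, 227, 227, 237, 244]
294 [178, 183, 185, 185, 186, 181, 152, 180, 191, 191, 190, 190, 191, 192, 193, 192, 192, 188, 154, 184, 183, 183, 181, 180, 179]
298 [90, 94, 91, 98, 97, 95, 94, 95, 94, 95, 99, 95, 94, 95, 97, 96, 98, 99, 97, 97, 99, 99, 98, 95, 100]
302 [93, 90, 94, 93, 93, 92, 93, 95, 96, 97, 92, 98, 95, 96, 97, 95, 95, 98, 94, 99, 96, 97, 97, 99, 97]
```

Request:
apply_moves(
  deltas=[
    [60,-0.08,0,-2,0,0,0],
    [60,0,0,-2,0,0,0],
    [60,0,0,-0.2,0,0,0],
    [60,0,0,0,0,0,0],
    [200,0,0,0,0,0,0],
    [200,0,0,0,0,0,0],
    [200,0,0,0,0,0,0],
    [200,0,0,0,0,0,0],
    [200,0,0,0,0,0,0],
    [200,0,0,0,0,0,0],
  ],
  grip_force=30,
)

```text
time_s: 40.55
ee_pos: [0.6755, -0.0428, 0.0873]
eef_rot: [3.142, 0.0, 1.537]
force: [-0.7, -0.3, -0.2]
grip_width: 0.0274
grip_force: 0.0
```

```bash
python3 - <<'E'
from h import *
o=ctrl.get_obs();print(np.round(o['ee_pos']*100,2),o['eef_rot'],o['force'])
E
```

```text
[67.55 -4.28  8.73] [3.14156145e+00 2.30407378e-05 1.53683735e+00] [-0.73708861 -0.28307585 -0.15693706]
```

Request:
apply_moves(
  deltas=[
    [230,0,0,0,0,0,0],
    [230,0,0,0,0,0,0],
    [230,0,0,0,0,0,0],
    [230,0,0,0,0,0,0],
  ],
)

```text
time_s: 40.95
ee_pos: [0.6755, -0.0428, 0.0872]
eef_rot: [3.142, -0.0, 1.537]
force: [-0.2, -0.4, 0.2]
grip_width: 0.0217
grip_force: 30.0
```

```bash
python3 - <<'E'
from h import *
o=ctrl.get_obs();print(np.round(o['ee_pos']*100,2),o['eef_rot'],o['force'],o['grip_width'])
E
```

```text
[67.55 -4.28  8.72] [ 3.14157951e+00 -3.52087931e-05  1.53679509e+00] [-0.15924468 -0.43625339  0.15533569] 0.021669432398824108
```

Request:
apply_moves(
  deltas=[
    [230,0,0,2,0,0,0],
    [230,0,0,2.5,0,0,0],
    [230,0,0,2.5,0,0,0],
    [230,-1.53,3.87,0,0,0,0],
    [230,-1.53,3.87,0,0,0,0],
    [230,-1.53,3.87,0,0,0,0],
    [230,-1.53,3.87,0,0,0,0],
    [230,-1.53,3.87,0,0,0,0],
    [230,0,0,0,0,0,0],
    [230,0,0,0,0,0,0],
  ],
)

```text
time_s: 41.95
ee_pos: [0.5988, 0.1513, 0.1573]
eef_rot: [3.142, 0.0, 1.538]
force: [-0.0, -0.4, -1.3]
grip_width: 0.0213
grip_force: 30.0
```

```bash
cat >> h.py <<'E'
def btn(f,xyz,r=16):
    c=snap('wrist',f); o=ctrl.get_obs(); print(np.round(o['ee_pos']*100,2),np.round(o['eef_rot'],3),np.round(o['force'],1),o['grip_width'])
    q=proj(c,[xyz])[0]; x,y=np.int32(np.round(q)); print('pred',q)
    if not(r<x<640-r and r<y<480-r): return
    s=c['img'][y-r:y+r+1,x-r:x+r+1].min(2); m=(s>195).astype(np.uint8)
    n,l,st,ce=cv2.connectedComponentsWithStats(m)
    for i in range(1,n):
        if st[i,4]>40:
            u=ce[i]+[x-r,y-r]; print(st[i].tolist(),np.round(u,1),'at z',xyz[2],np.round(onz(c,u,xyz[2])*100,2),'z+5mm',np.round(onz(c,u,xyz[2]+.005)*100,2))
    for k in range(0,2*r+1,4): print(s[k,::3].tolist())
E
python3 - <<'E'
from h import *
btn('w13',(.523,.343,.033)); btn('w13b',(.683,.1235,.042))
E
```

```text
[59.91 15.04 15.72] [-3.142  0.     1.537] [ 0.3 -0.  -1.7] 0.02181663574219694
pred [207.0847879 -20.1272803]
[59.93 14.99 15.71] [-3.142  0.     1.536] [-0.5 -0.6 -0.8] 0.02186896030892096
pred [425.65518351 270.27188716]
[3, 9, 23, 21, 368] [423.9 273.1] at z 0.042 [[68.17 12.11  4.2 ]] z+5mm [[68.02 12.29  4.7 ]]
[84, 87, 86, 85, 85, 85, 86, 86, 86, 182, 182]
[84, 85, 85, 86, 87, 83, 87, 87, 86, 82, 161]
[85, 101, 126, 134, 160, 167, 158, 94, 85, 84, 105]
[107, 124, 187, 220, 219, 219, 219, 219, 125, 84, 80]
[118, 170, 221, 219, 218, 218, 217, 220, 208, 78, 83]
[107, 203, 217, 215, 214, 216, 215, 218, 209, 77, 88]
[77, 158, 213, 213, 213, 215, 214, 218, 157, 79, 177]
[75, 77, 146, 212, 210, 215, 210, 128, 76, 154, 180]
[72, 74, 74, 77, 74, 76, 74, 120, 180, 180, 180]
```

Request:
apply_moves(
  deltas=[
    [230,-1.52,3.87,0,0,0,0],
    [230,-1.52,3.87,0,0,0,0],
    [230,-1.52,3.87,0,0,0,0],
    [230,-1.52,3.87,0,0,0,0],
    [230,-1.52,3.87,0,0,0,0],
    [230,0,0,0,0,0,0],
    [230,0,0,0,0,0,0],
    [230,0,0,0,0,0,0],
  ],
)

```text
time_s: 42.85
ee_pos: [0.5238, 0.3428, 0.157]
eef_rot: [-3.141, 0.0, 1.535]
force: [0.4, -0.5, -0.6]
grip_width: 0.0217
grip_force: 30.0
```

```bash
python3 - <<'E'
from h import *
btn('w14',(.523,.343,.033),r=20)
E
```

```text
[52.38 34.27 15.71] [-3.142  0.     1.535] [ 0.4 -0.8 -1.7] 0.02164785178378993
pred [320.98185364 238.77024847]
[0, 0, 7, 14, 43] [302.7 223. ] at z 0.033 [[50.85 35.67  3.3 ]] z+5mm [[50.88 35.76  3.8 ]]
[12, 9, 19, 7, 98] [322.3 231.3] at z 0.033 [[52.43 34.93  3.3 ]] z+5mm [[52.43 35.03  3.8 ]]
[0, 21, 41, 20, 803] [321.2 249.7] at z 0.033 [[52.29 33.37  3.3 ]] z+5mm [[52.29 33.5   3.8 ]]
[204, 204, 205, 84, 87, 99, 99, 101, 100, 102, 92, 79, 210, 208]
[203, 204, 77, 94, 96, 99, 99, 99, 100, 100, 101, 101, 82, 203]
[205, 92, 91, 95, 97, 133, 159, 175, 169, 136, 100, 101, 102, 100]
[204, 93, 92, 93, 153, 238, 239, 239, 239, 241, 185, 99, 100, 98]
[138, 139, 141, 139, 150, 151, 151, 152, 151, 152, 153, 141, 142, 142]
[188, 189, 190, 190, 189, 189, 189, 190, 188, 190, 191, 191, 189, 191]
[202, 203, 204, 204, 205, 204, 205, 205, 206, 205, 205, 206, 205, 207]
[203, 202, 204, 203, 203, 205, 205, 204, 204, 206, 205, 205, 206, 204]
[202, 202, 202, 202, 204, 203, 204, 204, 205, 205, 203, 204, 206, 206]
[202, 201, 202, 202, 204, 202, 203, 203, 204, 204, 205, 204, 204, 205]
[200, 203, 202, 202, 203, 203, 202, 203, 203, 204, 204, 204, 205, 204]
```

Request:
apply_moves(
  deltas=[
    [230,0,0,-1.5,0,0,0],
    [230,0,0,-1.5,0,0,0],
    [230,0,0,-1,0,0,0],
    [230,0,0,-0.3,0,0,0],
    [230,0,0,0,0,0,0],
    [230,0,0,0,0,0,0],
  ],
)

```text
time_s: 43.5
ee_pos: [0.5232, 0.3443, 0.1146]
eef_rot: [3.141, -0.0, 1.537]
force: [-0.6, 0.6, -0.7]
grip_width: 0.0212
grip_force: 30.0
```

Request:
apply_moves(
  deltas=[
    [230,0,0,-0.2,0,0,0],
    [230,0,0,-0.1,0,0,0],
    [230,0,0,0,0,0,0],
    [230,0,0,0,0,0,0],
  ],
)

```text
time_s: 43.9
ee_pos: [0.523, 0.3442, 0.1113]
eef_rot: [3.142, -0.0, 1.537]
force: [0.8, 0.7, -0.6]
grip_width: 0.0217
grip_force: 30.0
```

Request:
apply_moves(
  deltas=[
    [230,0,0,-0.1,0,0,0],
    [230,0,0,-0.1,0,0,0],
    [230,0,0,0,0,0,0],
    [230,0,0,0,0,0,0],
  ],
)

```text
time_s: 44.3
ee_pos: [0.523, 0.3443, 0.1093]
eef_rot: [3.141, -0.0, 1.537]
force: [-0.2, 0.2, 0.7]
grip_width: 0.022
grip_force: 30.0
```

Request:
apply_moves(
  deltas=[
    [230,0,0,-0.1,0,0,0],
    [230,0,0,-0.1,0,0,0],
    [230,0,0,0,0,0,0],
    [230,0,0,0,0,0,0],
  ],
)

```text
time_s: 44.7
ee_pos: [0.523, 0.3442, 0.1073]
eef_rot: [3.141, -0.0, 1.537]
force: [0.2, 0.3, 1.6]
grip_width: 0.0217
grip_force: 30.0
```

Request:
apply_moves(
  deltas=[
    [230,0,0,-0.1,0,0,0],
    [230,0,0,-0.1,0,0,0],
    [230,0,0,0,0,0,0],
    [230,0,0,0,0,0,0],
  ],
)

```text
time_s: 45.1
ee_pos: [0.523, 0.3443, 0.1053]
eef_rot: [3.141, -0.0, 1.537]
force: [0.2, 0.9, 3.4]
grip_width: 0.0221
grip_force: 30.0
```

Request:
apply_moves(
  deltas=[
    [230,0,0,-0.1,0,0,0],
    [230,0,0,0,0,0,0],
    [230,0,0,0,0,0,0],
    [230,0,0,0,0,0,0],
  ],
)

```text
time_s: 45.5
ee_pos: [0.5231, 0.3443, 0.1049]
eef_rot: [3.141, -0.0, 1.537]
force: [-1.3, -0.8, 9.4]
grip_width: 0.0222
grip_force: 30.0
```

Request:
apply_moves(
  deltas=[
    [230,0,0,2.5,0,0,0],
    [230,0,0,2.6,0,0,0],
    [230,-0.25,-4.17,0,0,0,0],
    [230,-0.25,-4.17,0,0,0,0],
    [230,-0.25,-4.17,0,0,0,0],
    [230,-0.25,-4.17,0,0,0,0],
    [230,-0.25,-4.17,0,0,0,0],
    [230,-0.25,-4.17,0,0,0,0],
    [230,-0.25,-4.17,0,0,0,0],
    [230,-0.25,-4.17,0,0,0,0],
  ],
)

```text
time_s: 46.5
ee_pos: [0.5023, 0.009, 0.1549]
eef_rot: [-3.141, 0.0, 1.537]
force: [0.6, 1.2, -1.0]
grip_width: 0.0218
grip_force: 30.0
```

Request:
apply_moves(
  deltas=[
    [230,-0.25,-4.17,0,0,0,0],
    [230,-0.25,-4.17,0,0,0,0],
    [230,-0.25,-4.17,0,0,0,0],
    [230,-0.25,-4.17,0,0,0,0],
    [230,-0.25,-4.17,0,0,0,0],
    [230,-0.25,-4.17,0,0,0,0],
    [230,-0.25,-4.17,0,0,0,0],
    [230,-0.25,-4.17,0,0,0,0],
    [230,0,0,0,0,0,0],
    [230,0,0,0,0,0,0],
  ],
)

```text
time_s: 47.5
ee_pos: [0.4824, -0.3233, 0.1544]
eef_rot: [-3.14, -0.001, 1.535]
force: [0.1, 0.7, -0.6]
grip_width: 0.0219
grip_force: 30.0
```

```bash
python3 - <<'E'
from h import *
o=ctrl.get_obs();print(np.round(o['ee_pos']*100,2),o['eef_rot'],o['force'],o['grip_width'])
E
```

```text
[ 48.24 -32.33  15.44] [-3.14038373e+00 -9.89943792e-04  1.53527200e+00] [ 0.07107866  0.74190559 -0.58717146] 0.021923042950577978
```

Request:
apply_moves(
  deltas=[
    [230,0,0,-1.5,0,0,0],
    [230,0,0,-1.5,0,0,0],
    [230,0,0,-1,0,0,0],
    [230,0,0,-0.3,0,0,0],
    [230,0,0,0,0,0,0],
    [230,0,0,0,0,0,0],
  ],
)

```text
time_s: 48.1
ee_pos: [0.4832, -0.323, 0.1127]
eef_rot: [3.141, 0.0, 1.537]
force: [-1.3, 0.3, -1.5]
grip_width: 0.0217
grip_force: 30.0
```

Request:
apply_moves(
  deltas=[
    [230,0,0,-0.1,0,0,0],
    [230,0,0,-0.1,0,0,0],
    [230,0,0,-0.1,0,0,0],
    [230,0,0,0,0,0,0],
    [230,0,0,0,0,0,0],
  ],
)

```text
time_s: 48.6
ee_pos: [0.4831, -0.3231, 0.1094]
eef_rot: [3.141, 0.0, 1.537]
force: [1.1, -0.2, 1.3]
grip_width: 0.0219
grip_force: 30.0
```

Request:
apply_moves(
  deltas=[
    [230,0,0,-0.1,0,0,0],
    [230,0,0,-0.1,0,0,0],
    [230,0,0,0,0,0,0],
    [230,0,0,0,0,0,0],
  ],
)

```text
time_s: 49.0
ee_pos: [0.483, -0.3231, 0.1073]
eef_rot: [3.141, 0.0, 1.537]
force: [0.2, -0.8, 1.1]
grip_width: 0.0221
grip_force: 30.0
```

Request:
apply_moves(
  deltas=[
    [230,0,0,-0.1,0,0,0],
    [230,0,0,-0.1,0,0,0],
    [230,0,0,0,0,0,0],
    [230,0,0,0,0,0,0],
  ],
)

```text
time_s: 49.4
ee_pos: [0.4831, -0.323, 0.1053]
eef_rot: [3.141, 0.0, 1.537]
force: [0.5, -1.3, 3.0]
grip_width: 0.022
grip_force: 30.0
```

Request:
apply_moves(
  deltas=[
    [230,0,0,-0.1,0,0,0],
    [230,0,0,0,0,0,0],
    [230,0,0,0,0,0,0],
  ],
)

```text
time_s: 49.7
ee_pos: [0.4831, -0.3231, 0.105]
eef_rot: [3.141, 0.0, 1.537]
force: [-1.4, 1.3, 9.0]
grip_width: 0.0217
grip_force: 30.0
```

Request:
apply_moves(
  deltas=[
    [230,0,0,3,0,0,0],
    [230,0,0,3.5,0,0,0],
    [230,1.8,4.07,0,0,0,0],
    [230,1.8,4.07,0,0,0,0],
    [230,1.8,4.07,0,0,0,0],
    [230,1.8,4.07,0,0,0,0],
    [230,1.8,4.07,0,0,0,0],
    [230,1.8,4.07,0,0,0,0],
    [230,1.8,4.07,0,0,0,0],
    [230,1.8,4.07,0,0,0,0],
  ],
)

```text
time_s: 50.7
ee_pos: [0.627, 0.0045, 0.1686]
eef_rot: [-3.14, 0.0, 1.537]
force: [0.6, -0.7, -1.3]
grip_width: 0.0222
grip_force: 30.0
```

Request:
apply_moves(
  deltas=[
    [230,1.8,4.07,0,0,0,0],
    [230,1.8,4.07,0,0,0,0],
    [230,1.78,3.97,0,0,0,0],
    [230,0,0,0,0,0,0],
    [230,0,0,0,0,0,0],
    [230,0,0,0,0,0,0],
  ],
)

```text
time_s: 51.3
ee_pos: [0.6804, 0.1227, 0.1688]
eef_rot: [-3.141, 0.0, 1.536]
force: [0.4, 0.2, -0.6]
grip_width: 0.0216
grip_force: 30.0
```

```bash
python3 - <<'E'
from h import *
btn('w15',(.681,.123,.046),r=20)
E
```

```text
[68.05 12.25 16.91] [-3.141  0.     1.535] [-0.  -0.4 -1.7] 0.022186903153021402
pred [322.86184014 238.93348756]
[9, 10, 18, 5, 66] [320.6 231.4] at z 0.046 [[67.94 12.94  4.6 ]] z+5mm [[67.94 13.04  5.1 ]]
[177, 173, 72, 80, 88, 93, 92, 92, 94, 87, 105, 183, 180, 183]
[160, 75, 87, 88, 88, 90, 92, 93, 93, 96, 94, 84, 179, 182]
[74, 85, 84, 85, 108, 136, 140, 138, 103, 93, 93, 97, 94, 182]
[79, 84, 81, 140, 210, 216, 216, 216, 211, 143, 94, 95, 93, 179]
[118, 119, 121, 131, 131, 132, 132, 133, 135, 130, 123, 124, 126, 131]
[165, 165, 164, 165, 165, 165, 166, 165, 165, 168, 168, 167, 168, 168]
[177, 178, 179, 180, 178, 180, 179, 180, 180, 180, 181, 180, 182, 183]
[177, 176, 177, 178, 178, 180, 179, 179, 180, 181, 181, 182, 181, 181]
[175, 176, 178, 179, 177, 176, 178, 181, 178, 181, 180, 180, 182, 183]
[177, 176, 176, 176, 178, 177, 177, 178, 178, 180, 180, 181, 180, 180]
[175, 176, 176, 176, 176, 176, 177, 178, 179, 179, 179, 179, 179, 180]
```

Request:
apply_moves(
  deltas=[
    [230,-0.08,0,-1.5,0,0,0],
    [230,0,0,-1.5,0,0,0],
    [230,0,0,-1,0,0,0],
    [230,0,0,-0.3,0,0,0],
    [230,0,0,0,0,0,0],
    [230,0,0,0,0,0,0],
  ],
)

```text
time_s: 51.95
ee_pos: [0.6802, 0.1237, 0.1267]
eef_rot: [3.141, -0.0, 1.537]
force: [-0.2, 0.5, 1.2]
grip_width: 0.0218
grip_force: 30.0
```

Request:
apply_moves(
  deltas=[
    [230,0,0,-0.1,0,0,0],
    [230,0,0,-0.1,0,0,0],
    [230,0,0,-0.1,0,0,0],
    [230,0,0,0,0,0,0],
    [230,0,0,0,0,0,0],
  ],
)

```text
time_s: 52.45
ee_pos: [0.6802, 0.1238, 0.1235]
eef_rot: [3.141, -0.0, 1.537]
force: [1.0, 0.3, 2.8]
grip_width: 0.0221
grip_force: 30.0
```

Request:
apply_moves(
  deltas=[
    [230,0,0,-0.1,0,0,0],
    [230,0,0,-0.1,0,0,0],
    [230,0,0,0,0,0,0],
    [230,0,0,0,0,0,0],
  ],
)

```text
time_s: 52.85
ee_pos: [0.6803, 0.1238, 0.1228]
eef_rot: [3.14, -0.0, 1.537]
force: [-3.1, -0.9, 12.7]
grip_width: 0.0218
grip_force: 30.0
```

Request:
apply_moves(
  deltas=[
    [230,0,0,2.3,0,0,0],
    [230,0,0,2.3,0,0,0],
    [230,-0.1,-3.33,0,0,0,0],
    [230,-0.1,-3.33,0,0,0,0],
    [230,-0.1,-3.33,0,0,0,0],
    [230,-0.1,-3.33,0,0,0,0],
    [230,-0.08,-3.34,0,0,0,0],
    [230,0,0,0,0,0,0],
    [230,0,0,0,0,0,0],
    [230,0,0,0,0,0,0],
  ],
)

```text
time_s: 53.85
ee_pos: [0.6751, -0.0418, 0.1669]
eef_rot: [-3.141, -0.0, 1.538]
force: [-1.0, -0.3, -0.8]
grip_width: 0.0217
grip_force: 30.0
```

```bash
python3 - <<'E'
from h import *
o=ctrl.get_obs();print(np.round(o['ee_pos']*100,2),o['eef_rot'],o['force'],o['grip_width'])
E
```

```text
[67.51 -4.18 16.69] [-3.14101873e+00 -2.54944072e-04  1.53764418e+00] [-0.97122792 -0.30181847 -0.80149919] 0.021687987335935188
```

Request:
apply_moves(
  deltas=[
    [230,0.04,-0.1,-1.5,0,0,0],
    [230,0,0,-1.5,0,0,0],
    [230,0,0,-1.5,0,0,0],
    [230,0,0,-1.3,0,0,0],
    [230,0,0,-1,0,0,0],
    [230,0,0,0,0,0,0],
    [230,0,0,0,0,0,0],
    [230,0,0,0,0,0,0],
  ],
)

```text
time_s: 54.65
ee_pos: [0.6759, -0.0439, 0.1]
eef_rot: [3.14, 0.0, 1.537]
force: [-0.3, -1.0, -0.9]
grip_width: 0.0219
grip_force: 30.0
```

```bash
python3 - <<'E'
from h import *
o=ctrl.get_obs();print(np.round(o['ee_pos']*100,2),o['eef_rot'],o['force'],o['grip_width'])
E
```

```text
[67.59 -4.39 10.  ] [3.14034152e+00 8.07000935e-05 1.53678655e+00] [-0.34793626 -1.04140346 -0.91213872] 0.02187935678650718
```

Request:
apply_moves(
  deltas=[
    [230,-0.04,0.1,0,0,0,0],
    [230,0,0,-0.6,0,0,0],
    [230,0,0,-0.5,0,0,0],
    [230,0,0,0,0,0,0],
    [230,0,0,0,0,0,0],
    [230,0,0,0,0,0,0],
  ],
)

```text
time_s: 55.25
ee_pos: [0.6751, -0.0429, 0.0881]
eef_rot: [-3.141, -0.0, 1.537]
force: [-0.5, 0.7, 0.4]
grip_width: 0.0217
grip_force: 30.0
```

Request:
apply_moves(
  deltas=[
    [230,0,0,-0.1,0,0,0],
    [230,0,0,0,0,0,0],
    [230,0,0,0,0,0,0],
  ],
)

```text
time_s: 55.55
ee_pos: [0.6751, -0.0429, 0.0872]
eef_rot: [-3.142, 0.0, 1.537]
force: [0.2, 0.1, -1.2]
grip_width: 0.0219
grip_force: 30.0
```

Request:
apply_moves(
  deltas=[
    [230,0,0,-0.06,0,0,0],
    [230,0,0,0,0,0,0],
    [230,0,0,0,0,0,0],
  ],
)

```text
time_s: 55.85
ee_pos: [0.6752, -0.0429, 0.0872]
eef_rot: [3.141, 0.0, 1.537]
force: [-3.2, 0.2, 5.4]
grip_width: 0.0219
grip_force: 30.0
```

Seated on the rails. Open, wait, retreat straight up and move away for a check.

Request:
apply_moves(
  deltas=[
    [230,0.03,0,0.04,0,0,0],
    [140,0,0,0,0,0,0],
    [100,0,0,0,0,0,0],
    [80,0,0,0,0,0,0],
    [80,0,0,0,0,0,0],
    [80,0,0,0,0,0,0],
  ],
)

```text
time_s: 56.45
ee_pos: [0.6755, -0.0429, 0.087]
eef_rot: [3.142, 0.0, 1.537]
force: [-0.6, 0.4, 0.3]
grip_width: 0.0583
grip_force: 0.0
```

Request:
apply_moves(
  deltas=[
    [80,0,0,1.5,0,0,0],
    [80,0,0,3,0,0,0],
    [80,0,0,4,0,0,0],
    [80,0,0,4,0,0,0],
    [80,-1.25,-3,2,0,0,0],
    [80,-1.25,-3,2,0,0,0],
    [80,0,0,0,0,0,0],
    [80,0,0,0,0,0,0],
    [80,0,0,0,0,0,0],
  ],
)

```text
time_s: 57.35
ee_pos: [0.6505, -0.1021, 0.2516]
eef_rot: [-3.141, -0.0, 1.537]
force: [-0.2, 0.3, 0.1]
grip_width: 0.0646
grip_force: 0.0
```

```bash
python3 - <<'E'
from h import *
c=snap('wrist','w16'); o=ctrl.get_obs(); print(np.round(o['ee_pos']*100,2),np.round(o['eef_rot'],3))
q=np.int32(proj(c,[(.676,-.0435,.06)])[0]); print(q)
t=snap('top','t6');s=snap('scene','s6')
im=np.zeros((600,800,3),np.uint8)
x0,y0=q-60; y0=max(y0,0); print('org',x0,y0); im[:400,:400]=cv2.resize(c['img'][y0:y0+120,x0:x0+120],(400,400),interpolation=cv2.INTER_CUBIC)
im[:300,400:]=cv2.resize(t['img'],(400,300)); im[300:,400:]=cv2.resize(s['img'],(400,300)); im[400:600,:400]=cv2.resize(s['img'][220:370,120:420],(400,200))
cv2.imwrite('pics/end.png',im[:,:,::-1])
E
```

```text
[ 65.05 -10.19  25.13] [-3.14  -0.     1.538]
[346 164]
org 286 104
```

View pics/end.png

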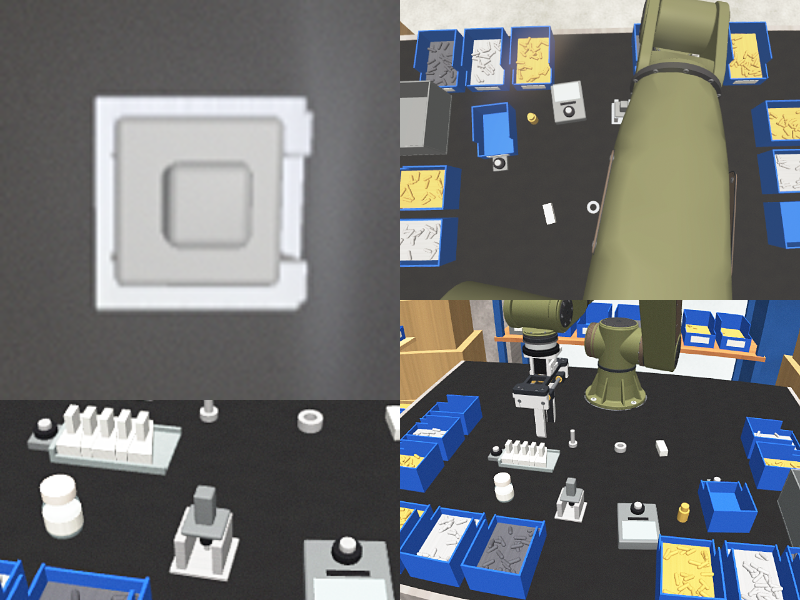

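The reader hangs upright and centred in its fork. The row of five is intact and the other objects are where they were. Handing in.

```bash
python3 -c "
from station import ctrl
print(ctrl.hand_in())"
```

```text
the job is handed in; nothing more can be done
None
```

I packed all five wedges in a closed row against the stop, pressed the stock, tray and terminal buttons to the bottom in that order, hung the reader back centred in its fork, and handed the job in; no verdict came back.

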